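# Test-thread the clamp thumb screws in a gauge block

### The job

Test each of the three thumb screws in the gauge nut it stands in: press lightly, turn it clockwise and feel how it goes. Leave those that turn in freely there, screwed fully home; turn back any that binds part-way, lift it out and put it in the red scrap tin. Do not disturb the thread spools or the jar.

Things in the scene. Friction and masses are not known exactly. Their poses are not given: they have to be found in the camera images.
- gauge: fixed gauge block: green base 64 x 250 mm with three identical steel gauge nuts, 95 mm apart in a row along y. Origin on the table under the middle nut, z up. Coarse two-start thread, tightened clockwise seen from above
- nut_1 (a point): centre of the top face of a gauge nut (48 mm square steel housing), 55 mm above the table. Pressed lightly (1 to 15 N) and turned clockwise, a screw rides on the top face for 0.3 to 0.8 rad, then drops 12 mm as its lugs find the thread start (an entry about 0.4 rad wide; turn slower than 1.5 rad/s); if missed, it comes again half a turn on
- nut_2 (a point): as nut_1. After the drop a sound screw screws in over about 1.2 rad more, sinking evenly a further 7 mm to a hard end stop, flange about 1 mm above the nut. A bad one binds hard about 0.9 rad after the drop and goes no lower: its flange stays about 8 mm above the nut
- nut_3 (a point): as nut_1. The screw's own weight is press enough when jaws turn it loosely, without holding it up. Keep up the light press all the while you turn: a screw that is held up does not follow its thread and jams there although it is sound
- screw_1: thumb screw, 95 to 155 g, like the other two by eye; sound or binding must be felt. Origin: centre of the underside of its brass flange (38 mm across, 4 mm thick), z up. Black paddle on the flange: 40 mm wide along x, 12 mm thick along y, top 50 mm above origin. Tip 54 mm below origin. Starts standing unthreaded in any of the nuts, lugs on its top face, origin 20 mm above that face
- screw_2: as screw_1 in all that shows. Thread: shank 18 mm across with two opposite lugs (31 mm over both, underside 20 mm below origin), then an 11 mm round-ended pilot. The lugs have no fixed relation to the paddle: where the thread starts must be felt
- screw_3: as screw_1 in all that shows. In the tin a screw may lie or lean as it falls. To take any screw out of its nut: turn it back anticlockwise to the stop (the thread start), lift straight up by at least 60 mm
- scrap_tin: fixed open red tin, 150 x 150 mm, 45 mm high, walls 4 mm, floor 4 mm; origin under its centre on the table. Stands left or right of the gauge, trading places with a grey divided tray of the same size, which is not for screws
- spool: loose thread spool, tan, 42 mm across, 62 mm tall, standing; origin under its centre. Leave alone
- spool_dark: loose thread spool, dark brown, 42 mm across, 62 mm tall, standing; origin under its centre. Leave alone
- jar: loose amber jar, 60 mm across, 60 mm tall; origin under its centre. Leave alone

How it is judged (in metres and radians):
On the way:
1. the binding screw has been tried: turned until it dropped into its nut's thread ((horizontal distance between screw_2 and nut_1 below 0.006 m or horizontal distance between screw_2 and nut_2 below 0.006 m or horizontal distance between screw_2 and nut_3 below 0.006 m) and z of screw_2 in the frame of gauge below 0.0655 m and angle between screw_2's own z axis and vertical below 0.15 rad), for 0.1 s.
At the end, for the whole second after the job is handed in: Both free-turning screws stand in gauge nuts, upright, screwed home (origin within 6 mm of a nut's axis and less than 4 mm above its top face) and at rest; the screw that binds lies in the red scrap tin, at rest (its origin inside the tin's walls and below 85 mm) ((horizontal distance between screw_1 and nut_1 below 0.006 m or horizontal distance between screw_1 and nut_2 below 0.006 m or horizontal distance between screw_1 and nut_3 below 0.006 m) and z of screw_1 in the frame of gauge between 0.051 and 0.059 m and angle between each of screw_1, screw_3's own z axis and vertical below 0.15 rad and linear speed of each of screw_1, screw_3 below 0.02 m/s and (horizontal distance between screw_3 and nut_1 below 0.006 m or horizontal distance between screw_3 and nut_2 below 0.006 m or horizontal distance between screw_3 and nut_3 below 0.006 m) and z of screw_3 in the frame of gauge between 0.051 and 0.059 m and x of screw_2 in the frame of scrap_tin between -0.073 and 0.073 m and y of screw_2 in the frame of scrap_tin between -0.073 and 0.073 m and z of screw_2 in the frame of scrap_tin between 0 and 0.085 m and linear speed of screw_2 below 0.03 m/s and horizontal distance between screw_2 and scrap_tin below 0.105 m); the robot touches nothing.
It fails at once if a spool or the jar is pushed more than 40 mm (distance of any of spool, spool_dark, jar from where it was at the start of the episode above 0.04 m).
It also fails if it takes over 72 s, if anything falls off the work surface, if the arm or the gripper's body presses on something with over 40 N, if the wrist force passes 120 N, or if a joint passes its speed limit or range.

### The arm

A 6-joint arm with a two-finger parallel gripper is mounted at the origin on the work surface. World frame = base frame: x ahead of the robot, y to its left, z up, the work surface at z = 0. Lengths are in mm, angles in degrees, forces in N, time in s.
With the tool pointing down it reaches from about 300 to 850 mm from the base axis. Payload 4.2 kg.
Tool frame: the origin (TCP) lies midway between the tips of the shut fingers; the grasp point (between the pads) lies 19 mm behind it; z points along the fingers, x is the direction in which the jaws open and shut, and the axes are right-handed (so a half turn about z gives the same grasp; the last joint's range is limited). The gripper opens to 91 mm and grips with 3 to 60 N. Pads are 32 mm wide; open, the fingers measure 118 mm over their backs; the gripper's body (76 mm by 178 mm) begins 60 mm behind the grasp point.
Start: joints at [-72.995, 18.312, 89.639, -0, 72.044, -1.146], TCP at [179.132, -546.402, 213.976] pointing down, gripper open.
Joint ranges: [-177.97, 177.97], [-48.28, 115.42], [12.27, 149.76], [-77.06, 257.06], [2.81, 150.46], [-146.56, 146.56]. Speed limits (degrees/s): [147.25, 147.25, 180, 180, 180, 180].

### API

Orientations are given as [roll, pitch, yaw] about the fixed x, y, z axes, in that order (R = Rz(yaw) Ry(pitch) Rx(roll)).
In Python, from workcell import env gives the robot as it stands. The module is installed in compiled form; this text tells all that it offers.
- The arm moves only by the tool drive_tool, never from a script. Its argument "series" is a list of rows, each a list of 3 entries, a list of its own where there are three numbers: the closure, from 0 (fully open) to 1 (shut), then the shift along the tool's x, y, z in mm, then the turn, a rotation vector about the tool's x, y, z in rad. In form: [[gripper, [dx, dy, dz], [rx, ry, rz]], ...]. A call has exactly 5 rows; each row is the pose to reach, as a shift and turn from the pose commanded when the call began, along the tool's axes at that moment; what a row does not reach only later rows make up. A row lasts 1/10 s, in which the tool goes at most 50 mm and 8.59 degrees, less where a joint would pass 70% of its speed; a pose out of reach is approached as far as the arm can. A call with a gripper value outside its range is refused whole. The fingers move at their own pace and stop on an object; "squeeze" is the grip in N (left out, the last holds). Time passes only in rows, so rows that repeat a pose let the fingers close, or fill a call up. It gives the time, the measured TCP pose, the force and the opening at its end, in the units of the state.
- env.state(): the state, without advancing time (a new reading comes with each control period).
- env.grab_frame(name): name is "side" or "top"; returns a dict with "image" (384x512x3 uint8, red, green, blue), "K" (3x3 intrinsics, pixels), "k1" (the pictures are not rectified: a ray, as slopes to the right and down, at radius r is drawn at 1 + k1 r^2 times it, then the intrinsics apply), "origin" and "orientation" of the camera in the world. Camera axes: x right, y down, z forward; pixel columns grow to the right and rows downward; lengths in mm; the calibration is good to about 2 mm. A picture is of the moment at which its call begins. There is no depth.
- env.job_done(): hands the job in, once; it reports no verdict.
The state is a dict: "time_s": time; "qpos": joint angles; "qvel": joint speeds; "effort": joint torques, N m; "ee_pos": TCP position; "ee_rot": TCP orientation; "force": force on the tool from outside, world axes, zero at the start; "torque": the same for the moment, N m; "gripper_width": finger opening in mm.
Only numpy, scipy, OpenCV 4.12 (cv2) and the standard library are available. Lean on these libraries where they do the work, as an engineer would, in place of code of your own. Each camera call takes 0.05 s, during which the arm holds its last target.

## Working session

There is one attempt and no reset: what is moved stays moved. The work goes in short steps, Python scripts to look and compute and a tool call to move; the robot and the scene stay as the last step left them, time stands still between calls to the robot, and variables do not carry over. Pictures are saved under pics/ and viewed, and the job is handed in when it is done.

Besides the shell and the picture viewer there is one more tool, called after "Emit:" by a JSON object that holds its "fn" and its "kwargs". drive_tool: Moves the arm, as the interface text tells. Its arguments: {"type":"object","properties":{"series":{"type":"array","items":{"type":"array"}},"squeeze":{"type":"number"}},"required":["series"]}

```bash
mkdir -p pics
python3 - <<'E'
from workcell import env
import cv2, pickle
d={}
for n in("top","side"):
    f=env.grab_frame(n); d[n]=f
    cv2.imwrite(f"pics/{n}0.png",f["image"][:,:,::-1])
    print(n,f["K"],f["k1"],f["origin"],f["orientation"])
pickle.dump(d,open("f0.pkl","wb"))
print(env.state())
E
```

```text
top [[438.3017583    0.         251.70074747]
 [  0.         438.3017583  194.49729036]
 [  0.           0.           1.        ]] 0.014592660059892092 [ 484.93122129  -11.50473528 1137.32863152] [-174.14168521    0.76753162  -89.27070073]
side [[389.69921129   0.         253.66813199]
 [  0.         389.69921129 188.24105094]
 [  0.           0.           1.        ]] -0.05081000478915011 [ 351.81935906 -566.49198728  622.59486216] [-132.39139837   -0.49022093  -21.05792459]
{'time_s': 0.1, 'qpos': array([-7.29954284e+01,  1.83492161e+01,  8.96982401e+01, -9.08342434e-04,
        7.20447707e+01, -1.14538133e+00]), 'qvel': array([ 0.03145927, -0.05053755, -0.19282984, -0.01980958, -0.17033601,
       -0.00260598]), 'effort': array([ 1.20993023e-03, -4.13331735e+01, -2.32509881e+01,  7.29811960e-02,
        4.21923527e-02, -6.84786278e-05]), 'ee_pos': array([ 178.98611864, -545.96427223,  213.19991711]), 'ee_rot': array([-1.79999020e+02,  9.22257531e-02, -7.18497656e+01]), 'force': array([-0.24362006,  0.22211292, -0.55960452]), 'torque': array([-0.0195983 , -0.01143713,  0.0242287 ]), 'gripper_width': 91.18148897121358}
```

View pics/top0.png

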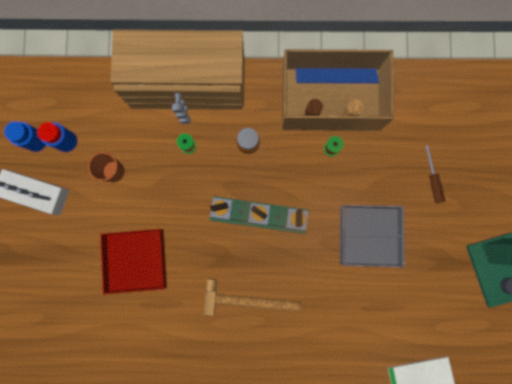

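View pics/side0.png

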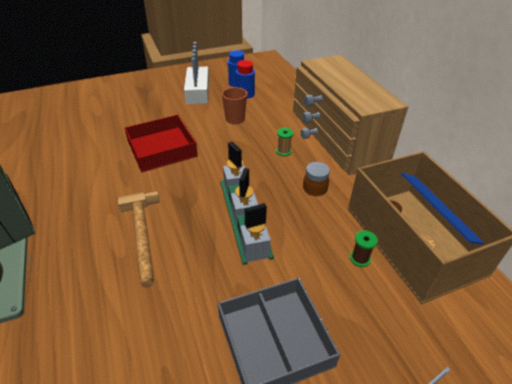

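```bash
cat > h.py <<'E'
import numpy as np, cv2, pickle
from scipy.spatial.transform import Rotation as R
def ray(f,u,v):
    K=f["K"]; D=np.array([f["k1"],0,0,0,0.])
    p=cv2.undistortPoints(np.array([[[u,v]]],float),K,D)[0,0]
    return R.from_euler('xyz',f["orientation"],degrees=True).as_matrix()@np.array([p[0],p[1],1])
def onz(f,u,v,z):
    d=ray(f,u,v);o=np.array(f["origin"]);return o+d*(z-o[2])/d[2]
def proj(f,P):
    Rm=R.from_euler('xyz',f["orientation"],degrees=True).as_matrix()
    c=(np.atleast_2d(P)-f["origin"])@Rm
    x=c[:,:2]/c[:,2:]; r2=(x**2).sum(1,keepdims=True); x=x*(1+f["k1"]*r2)
    return x*f["K"][0,0]+[f["K"][0,2],f["K"][1,2]]
E
python3 - <<'E'
import pickle,cv2
d=pickle.load(open("f0.pkl","rb"))
a=d["top"]["image"][185:245,200:320,::-1]; b=d["side"]["image"][135:275,200:300,::-1]
cv2.imwrite("pics/t1.png",cv2.resize(a,None,fx=6.5,fy=6.5,interpolation=cv2.INTER_CUBIC))
cv2.imwrite("pics/s1.png",cv2.resize(b,None,fx=4.2,fy=4.2,interpolation=cv2.INTER_CUBIC))
E
```

```text
(no output)
```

View pics/t1.png

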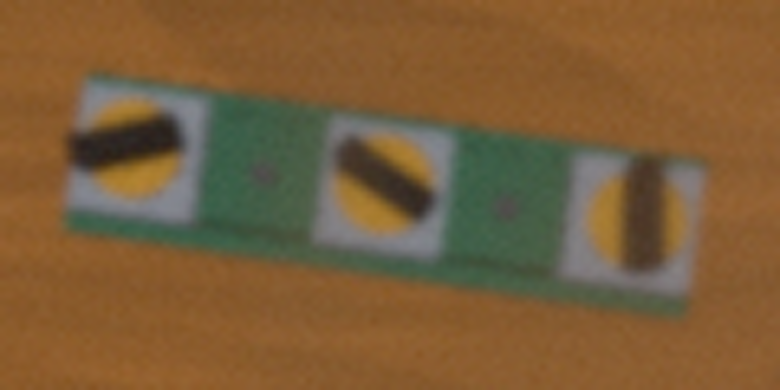

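View pics/s1.png

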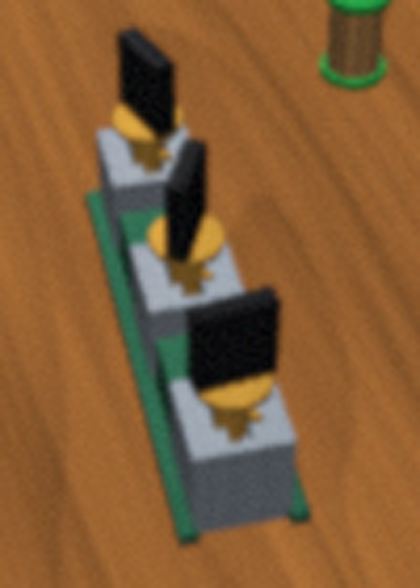

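```bash
cat > fit.py <<'E'
from h import *
from scipy.optimize import least_squares
d=pickle.load(open("f0.pkl","rb"));T,S=d["top"],d["side"]
t=lambda x,y:((x+.5)/6.5-.5+200,(y+.5)/6.5-.5+185)
s=lambda x,y:((x+.5)/4.2-.5+200,(y+.5)/4.2-.5+135)
# local corners: order in top image TL=(+x,+y),TR=(+x,-y),BL=(-x,+y),BR=(-x,-y) ; nuts left->right y=+95,0,-95
tc=[[(82,84),(210,98),(67,212),(195,222)],[(334,118),(457,130),(313,240),(443,258)],[(577,152),(705,162),(558,280),(690,295)]]
sg=[(1,1),(1,-1),(-1,1),(-1,-1)]
obs=[]
for k,cs in enumerate(tc):
    for c,g in zip(cs,sg): obs.append((T,t(*c),(24*g[0],95*(1-k)+24*g[1],55)))
for c,l in [((168,383),(-24,-71,55)),((190,458),(-24,-119,55)),((297,437),(24,-119,55)),((128,243),(-24,24,55)),((148,310),(-24,-24,55)),((243,290),(24,-24,55)),((97,130),(-24,119,55)),((115,187),(-24,71,55))]:
    obs.append((S,s(*c),l))
def W(p,l):
    c,s_=np.cos(p[2]),np.sin(p[2]);return np.array([p[0]+c*l[0]-s_*l[1],p[1]+s_*l[0]+c*l[1],l[2]])
def res(p,o=obs): return np.concatenate([proj(f,W(p,l))[0]-uv for f,uv,l in o])
for o in (obs,obs[:12],obs[12:]):
    r=least_squares(res,[480,0,-.1],args=(o,),loss='soft_l1');print(r.x,np.degrees(r.x[2]),np.abs(r.fun).mean())
    for y in(95,0,-95):print(W(r.x,(0,y,55)).round(1))
E
python3 fit.py
python3 - <<'E'
import sys;sys.path.insert(0,'.')
from h import *
import os;os.chdir('.')
d=pickle.load(open("f0.pkl","rb"));T,S=d["top"],d["side"]
for n,u,v,z in [("tin TL",101,233,45),("tin TR",163,229,45),("tin BL",104,294,45),("tin BR",165,290,45),("spoolL",186,143,62),("spoolR",334,146,62),("jar",248,139,60)]:
    print(n,onz(T,u,v,z).round(0))
E
```

```text
[ 5.48762427e+02 -1.29108077e+01 -1.28865992e-01] -7.383477463688391 0.48744772112945256
[561.   81.3  55. ]
[548.8 -12.9  55. ]
[ 536.6 -107.1   55. ]
[ 5.49046031e+02 -1.39628524e+01 -1.22230213e-01] -7.003275334679189 0.3431039036125192
[560.6  80.3  55. ]
[549. -14.  55.]
[ 537.5 -108.3   55. ]
[ 5.48934308e+02 -1.08176605e+01 -1.30736443e-01] -7.490646409076512 0.3514473424950584
[561.3  83.4  55. ]
[548.9 -10.8  55. ]
[ 536.5 -105.    55. ]
tin TL [496. 379.  45.]
tin TR [508. 224.  45.]
tin BL [347. 364.  45.]
tin BR [359. 214.  45.]
spoolL [723. 170.  62.]
spoolR [ 719. -199.   62.]
jar [735.  15.  60.]
```

```bash
cat >> h.py <<'E'
def hull(f,cx,cy,z0,yaw):
    c,s=np.cos(yaw),np.sin(yaw)
    P=[[cx+c*a-s*b,cy+s*a+c*b,z] for a in(-20,20) for b in(-6,6) for z in(z0+4,z0+50)]
    return cv2.convexHull(proj(f,P).astype(np.float32))
def fitpaddle(fs,cx,cy,z0,free=4):
    best=[]
    ms=[]
    for f in fs:
        g=cv2.resize(f["image"].max(2),None,fx=4,fy=4,interpolation=cv2.INTER_CUBIC)
        ms.append((g<75).astype(np.uint8))
    def sc(p):
        t=0
        for f,m in zip(fs,ms):
            h=(hull(f,p[0],p[1],z0,p[2])*4+1.5)
            a=np.zeros_like(m);cv2.fillConvexPoly(a,np.round(h*16).astype(int),1,shift=4)
            u0=h.min((0,1)).astype(int)-8;u1=h.max((0,1)).astype(int)+8
            aa=a[u0[1]:u1[1],u0[0]:u1[0]];mm=m[u0[1]:u1[1],u0[0]:u1[0]]
            t+=(aa&mm).sum()/(aa|mm).sum()
        return -t
    from scipy.optimize import minimize
    for y in np.radians(range(0,180,10)): best.append((sc((cx,cy,y)),y))
    best.sort();rs=[minimize(sc,(cx,cy,y),method='Nelder-Mead',options=dict(initial_simplex=[(cx,cy,y),(cx+free,cy,y),(cx,cy+free,y),(cx,cy,y+.1)])) for _,y in best[:4]]
    r=min(rs,key=lambda r:r.fun)
    return r.x[0].round(1),r.x[1].round(1),np.degrees(r.x[2]).round(1)%180,-r.fun
E
python3 - <<'E'
from h import *
d=pickle.load(open("f0.pkl","rb"));T,S=d["top"],d["side"]
for c in[(561,81.3),(548.8,-12.9),(536.6,-107.1)]:
    for fs in((T,S),(T,),(S,)): print(fitpaddle(fs,*c,75))
E
```

```text
(np.float64(561.0), np.float64(81.7), np.float64(96.2), np.float64(1.5174000817505857))
(np.float64(561.1), np.float64(80.0), np.float64(94.4), np.float64(0.6382235528942116))
(np.float64(561.3), np.float64(82.6), np.float64(96.3), np.float64(0.8857593510590356))
(np.float64(547.8), np.float64(-14.7), np.float64(60.3), np.float64(1.2609775836215904))
(np.float64(549.0), np.float64(-14.6), np.float64(45.5), np.float64(0.4856808883693746))
(np.float64(547.5), np.float64(-14.7), np.float64(59.7), np.float64(0.7910021423470602))
(np.float64(536.0), np.float64(-106.2), np.float64(9.4), np.float64(0.8723936959102138))
(np.float64(543.4), np.float64(-92.6), np.float64(127.0), np.float64(0.00927643784786642))
(np.float64(536.0), np.float64(-106.2), np.float64(9.4), np.float64(0.8651015228426396))
```

```bash
sed -i 's/ms.append((g<75)/ms.append((g<(75 if f["K"][0,0]<400 else TH))/; 1a TH=95' h.py
python3 - <<'E'
import h
from h import *
d=pickle.load(open("f0.pkl","rb"));T,S=d["top"],d["side"]
im=cv2.resize(T["image"][185:245,200:320,::-1],None,fx=6.5,fy=6.5,interpolation=cv2.INTER_CUBIC)
im2=cv2.resize(S["image"][135:275,200:300,::-1],None,fx=4.2,fy=4.2,interpolation=cv2.INTER_CUBIC)
g=T["image"].max(2)
print(g[209:226:2,290:306:2])
for c in[(561,81.3),(548.8,-12.9),(536.6,-107.1)]:
    for th in(85,100,115):
        h.TH=th;print(th,fitpaddle((T,),*c,75))
    h.TH=100;r=fitpaddle((T,S),*c,75);print(r)
    a=(hull(T,r[0],r[1],75,np.radians(r[2]))-[200,185]+.5)*6.5
    cv2.polylines(im,[a.astype(int)],True,(0,255,0))
    a=(hull(S,r[0],r[1],75,np.radians(r[2]))-[200,135]+.5)*4.2
    cv2.polylines(im2,[a.astype(int)],True,(0,255,0))
o=np.zeros((588,800,3),np.uint8);o[:253,:507]=cv2.resize(im,(507,253))
cv2.imwrite("pics/o1.png",im);cv2.imwrite("pics/o2.png",im2)
E
```

```text
[[122 123 117 103  83  85  95 104]
 [134 136 133  99  77  77 103 120]
 [129 144 153 100  74  82 117 137]
 [139 160 155 100  80  84 123 145]
 [151 166 155  99  81  80 127 153]
 [153 165 153  98  79  82 125 157]
 [141 161 153  97  77  81 126 152]
 [132 150 151 100  78  82 125 138]
 [131 134 140  94  79  86 117 131]]
85 (np.float64(561.5), np.float64(80.7), np.float64(97.8), np.float64(0.7159821870361207))
100 (np.float64(561.3), np.float64(80.8), np.float64(100.8), np.float64(0.8358797437161163))
115 (np.float64(561.5), np.float64(81.0), np.float64(103.1), np.float64(0.9219047619047619))
(np.float64(560.9), np.float64(80.8), np.float64(97.0), np.float64(1.6910985271144834))
85 (np.float64(548.3), np.float64(-14.2), np.float64(51.9), np.float64(0.6253618992472496))
100 (np.float64(548.2), np.float64(-13.5), np.float64(55.5), np.float64(0.6863431715857929))
115 (np.float64(548.4), np.float64(-14.1), np.float64(56.0), np.float64(0.5625864453665284))
(np.float64(548.3), np.float64(-13.8), np.float64(58.4), np.float64(1.4580560298674303))
85 (np.float64(538.5), np.float64(-106.8), np.float64(166.7), np.float64(0.4663316582914573))
100 (np.float64(537.9), np.float64(-108.4), np.float64(0.0), np.float64(0.7472691161866931))
115 (np.float64(538.3), np.float64(-107.8), np.float64(179.8), np.float64(0.8160869565217391))
(np.float64(537.1), np.float64(-106.8), np.float64(175.8), np.float64(1.5669167776063553))
```

View pics/o1.png

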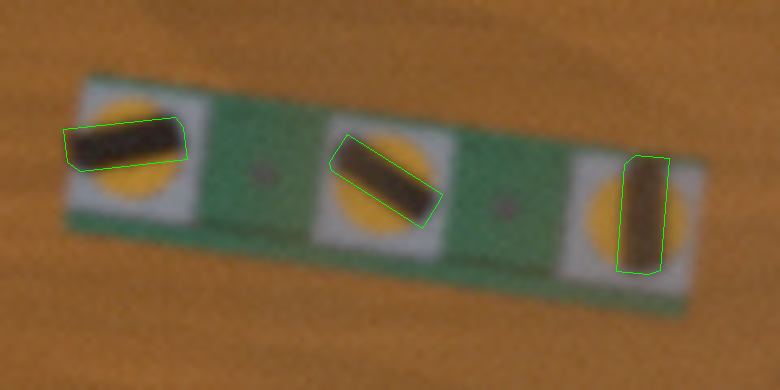

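View pics/o2.png

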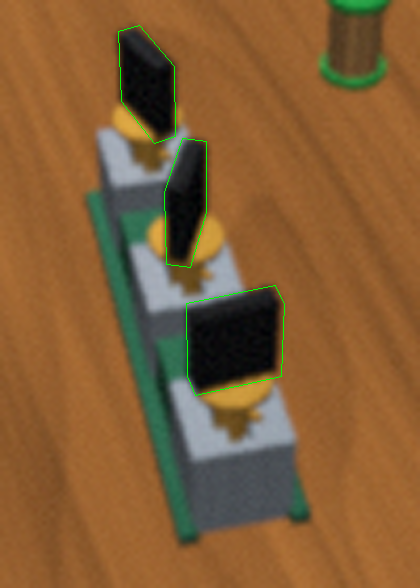

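```bash
cat > go.py <<'E'
import sys
from h import *
from workcell import env
def show():
    s=env.state()
    print("t",round(s["time_s"],2),"pos",s["ee_pos"].round(1),"rot",s["ee_rot"].round(1),"F",s["force"].round(1),"Tq",s["torque"].round(2),"w",round(s["gripper_width"],1),"j",s["qpos"].round(0))
    return s
def plan(x,y,z,yaw):
    s=show()
    A=R.from_euler('xyz',s["ee_rot"],degrees=True)
    d=A.inv().apply(np.array([x,y,z])-s["ee_pos"])
    dy=yaw-s["ee_rot"][2]
    B=R.from_euler('xyz',[180,0,yaw],degrees=True)
    rv=(A.inv()*B).as_rotvec()
    print("shift",d.round(1),"rotvec",rv.round(3),"simple rz",round(-np.radians(dy),3))
if __name__=="__main__": plan(*map(float,sys.argv[1:]))
E
python3 go.py 537 -107 200 89
```

```text
t 0.1 pos [ 179.  -546.   213.2] rot [-1.80e+02  1.00e-01 -7.18e+01] F [-0.2  0.2 -0.6] Tq [-0.02 -0.01  0.02] w 91.2 j [-73.  18.  90.  -0.  72.  -1.]
shift [-305.6 -476.9   13.7] rotvec [-2.000e-03  0.000e+00 -2.807e+00] simple rz -2.807
```

Emit:
{"fn": "drive_tool", "kwargs": {"series": [[0.4,[-305,-477,10],[0,0,-0.7]],[0.4,[-305,-477,10],[0,0,-0.7]],[0.4,[-305,-477,10],[0,0,-0.7]],[0.4,[-305,-477,10],[0,0,-0.7]],[0.4,[-305,-477,10],[0,0,-0.7]]], "squeeze": 4}}

```text
time_s: 0.6
ee_pos: [338.0, -351.0, 209.2]
ee_rot: [-180.0, 0.0, -31.5]
force: [0.9, -1.3, -0.8]
gripper_width: 55.7
```

```bash
python3 go.py 537 -107 180 89
```

```text
t 0.6 pos [ 338.  -351.   209.2] rot [-180.     0.   -31.5] F [ 0.9 -1.3 -0.8] Tq [-0.08 -0.07 -0.05] w 55.7 j [-47.  11. 101.   0.  68. -16.]
shift [  42.2 -312.1   29.3] rotvec [-0.     0.    -2.103] simple rz -2.103
```

Emit:
{"fn": "drive_tool", "kwargs": {"series": [[0.4,[42,-312,10],[0,0,-0.72]],[0.4,[42,-312,10],[0,0,-0.72]],[0.4,[42,-312,10],[0,0,-0.72]],[0.4,[42,-312,10],[0,0,-0.72]],[0.4,[42,-312,10],[0,0,-0.72]]]}}

```text
time_s: 1.1
ee_pos: [496.7, -157.9, 201.3]
ee_rot: [180.0, 0.0, 9.8]
force: [-0.2, -0.4, 0.1]
gripper_width: 54.7
```

```bash
python3 go.py 537 -107 180 89
```

```text
t 1.1 pos [ 496.7 -157.9  201.3] rot [180.    0.    9.8] F [-0.2 -0.4  0.1] Tq [-0.04 -0.09  0.03] w 54.7 j [-19.  14.  98.  -0.  68. -29.]
shift [ 48.4 -43.3  21.3] rotvec [-0.     0.    -1.382] simple rz -1.382
```

Emit:
{"fn": "drive_tool", "kwargs": {"series": [[0.4,[48,-43,20],[0,0,-0.72]],[0.4,[48,-43,20],[0,0,-0.72]],[0.4,[48,-43,20],[0,0,-0.72]],[0.4,[48,-43,20],[0,0,-0.72]],[0.4,[48,-43,20],[0,0,-0.72]]]}}

```text
time_s: 1.6
ee_pos: [536.0, -109.0, 180.9]
ee_rot: [-179.9, 0.0, 51.1]
force: [0.8, 0.5, 0.7]
gripper_width: 54.2
```

```bash
python3 go.py 537 -107 180 89
```

```text
t 1.6 pos [ 536.  -109.   180.9] rot [-179.9    0.    51.1] F [0.8 0.5 0.7] Tq [ 0.06 -0.17  0.05] w 54.2 j [-13.  17.  96.  -0.  67. -64.]
shift [ 2.2 -0.4  0.9] rotvec [-0.001  0.    -0.661] simple rz -0.661
```

Turn and settle above the right screw.

Emit:
{"fn": "drive_tool", "kwargs": {"series": [[0.4,[1.5,-0.4,15],[0,0,-0.64]],[0.4,[1.5,-0.4,25],[0,0,-0.64]],[0.4,[1.5,-0.4,25],[0,0,-0.64]],[0.4,[1.5,-0.4,25],[0,0,-0.64]],[0.4,[1.5,-0.4,25],[0,0,-0.64]]]}}

```text
time_s: 2.1
ee_pos: [536.5, -108.0, 156.0]
ee_rot: [-179.9, -0.0, 87.6]
force: [0.4, -0.0, 0.2]
gripper_width: 54.5
```

```bash
python3 go.py 537 -107 95 89
```

```text
t 2.1 pos [ 536.5 -108.   156. ] rot [-179.9   -0.    87.6] F [ 0.4 -0.   0.2] Tq [ 0.11 -0.15  0.03] w 54.5 j [ -13.   18.   98.   -0.   63. -100.]
shift [ 1.   0.6 61. ] rotvec [-0.001 -0.    -0.024] simple rz -0.024
```

Emit:
{"fn": "drive_tool", "kwargs": {"series": [[0.4,[0.5,0.5,20],[0,0,-0.02]],[0.4,[0.5,0.5,40],[0,0,-0.02]],[0.4,[0.5,0.5,58],[0,0,-0.02]],[0.7,[0.5,0.5,63],[0,0,-0.02]],[0.7,[0.5,0.5,63],[0,0,-0.02]]], "squeeze": 4}}

```text
time_s: 2.6
ee_pos: [536.8, -107.4, 92.8]
ee_rot: [-179.9, -0.0, 88.6]
force: [-1.0, -0.6, -0.4]
gripper_width: 41.5
```

```bash
cat > snap.py <<'E'
import sys,pickle,cv2,numpy as np
from workcell import env
n=sys.argv[1]
b=env.grab_frame("side");pickle.dump(b,open("last.pkl","wb"))
c=b["image"][100:275,170:320,::-1]
cv2.imwrite(f"pics/{n}.png",cv2.resize(c,None,fx=3.4,fy=3.4,interpolation=cv2.INTER_CUBIC))
from go import show;show()
E
python3 snap.py a1
```

```text
t 2.65 pos [ 537.4 -107.6   93.7] rot [-180.     0.    88.6] F [ 0.4 -0.   0.2] Tq [ 0.1  -0.14  0.03] w 37.7 j [ -13.   22.  103.   -0.   55. -101.]
```

View pics/a1.png

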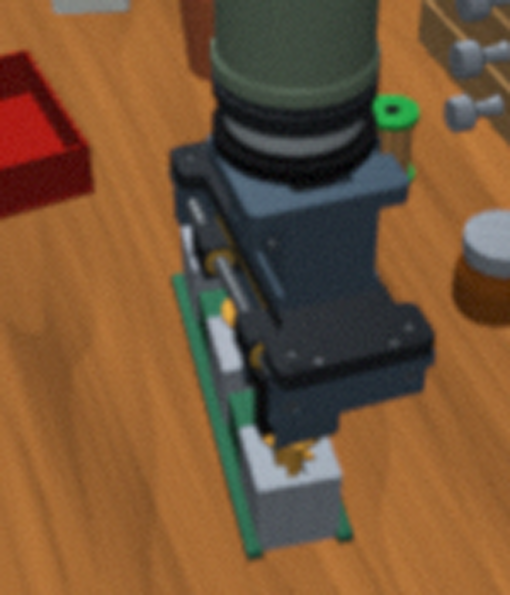

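Emit:
{"fn": "drive_tool", "kwargs": {"series": [[0.84,[0,0,0],[0,0,0]],[0.84,[0,0,0],[0,0,0]],[0.84,[0,0,0],[0,0,0]],[0.84,[0,0,0],[0,0,0]],[0.84,[0,0,0],[0,0,0]]], "squeeze": 4}}

```text
time_s: 3.15
ee_pos: [537.4, -107.6, 93.8]
ee_rot: [180.0, 0.0, 88.6]
force: [0.1, 0.5, 0.1]
gripper_width: 14.6
```

```bash
python3 go.py 537 -107 95 89
```

```text
t 3.15 pos [ 537.4 -107.6   93.8] rot [180.    0.   88.6] F [0.1 0.5 0.1] Tq [ 0.09 -0.13  0.03] w 14.6 j [ -13.   22.  103.   -0.   55. -101.]
shift [ 0.6 -0.4 -1.2] rotvec [ 0.     0.    -0.007] simple rz -0.007
```

Emit:
{"fn": "drive_tool", "kwargs": {"series": [[0.84,[0,0,0],[0,0,0.1]],[0.84,[0,0,0],[0,0,0.2]],[0.84,[0,0,0],[0,0,0.3]],[0.84,[0,0,0],[0,0,0.4]],[0.84,[0,0,0],[0,0,0.5]]]}}

```text
time_s: 3.65
ee_pos: [537.6, -107.4, 93.8]
ee_rot: [180.0, -0.0, 59.7]
force: [-0.7, 1.4, 0.8]
gripper_width: 14.6
```

```bash
python3 snap.py a2
```

```text
t 3.7 pos [ 537.5 -107.4   93.8] rot [180.   -0.   59.5] F [ 0.7 -0.8  0.8] Tq [ 0.1  -0.15  0.01] w 14.3 j [-13.  22. 103.   0.  55. -72.]
```

View pics/a2.png

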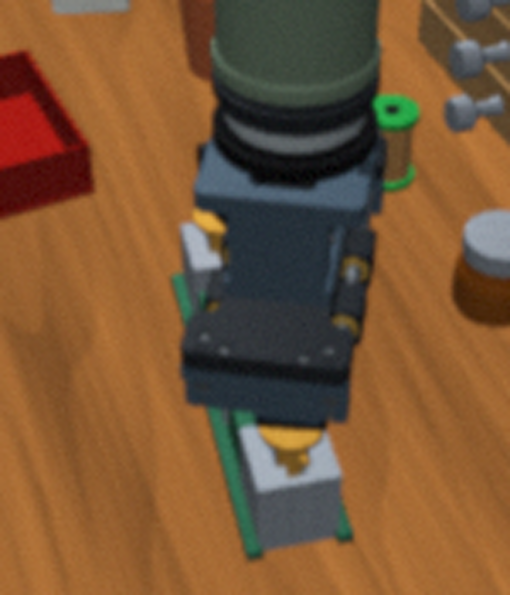

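Emit:
{"fn": "drive_tool", "kwargs": {"series": [[0.84,[0,0,0],[0,0,0.1]],[0.84,[0,0,0],[0,0,0.2]],[0.84,[0,0,0],[0,0,0.3]],[0.84,[0,0,0],[0,0,0.4]],[0.84,[0,0,0],[0,0,0.5]]]}}

```text
time_s: 4.2
ee_pos: [537.3, -107.8, 93.7]
ee_rot: [180.0, 0.0, 31.2]
force: [-0.7, -0.4, 1.2]
gripper_width: 14.5
```

```bash
python3 snap.py a3
```

```text
t 4.25 pos [ 537.3 -107.7   93.7] rot [180.   0.  31.] F [ 0.7  0.7 -0.1] Tq [-0.05 -0.18  0.02] w 14.4 j [-13.  22. 103.  -0.  55. -44.]
```

View pics/a3.png

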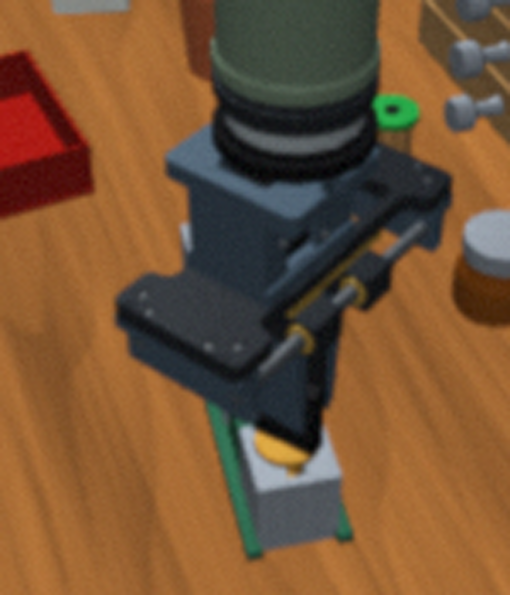

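Emit:
{"fn": "drive_tool", "kwargs": {"series": [[0.84,[0,0,2],[0,0,0.09]],[0.84,[0,0,4],[0,0,0.18]],[0.84,[0,0,6],[0,0,0.27]],[0.84,[0,0,8],[0,0,0.36]],[0.84,[0,0,10],[0,0,0.45]]]}}

```text
time_s: 4.75
ee_pos: [537.2, -107.5, 83.5]
ee_rot: [180.0, 0.0, 5.5]
force: [-0.8, -0.0, -0.4]
gripper_width: 14.8
```

```bash
python3 snap.py a4
```

```text
t 4.8 pos [ 537.1 -107.5   83.2] rot [-180.     0.     5.3] F [-0.3  0.5  0. ] Tq [-0.01 -0.08  0.02] w 15.0 j [-13.  23. 104.  -0.  54. -18.]
```

View pics/a4.png

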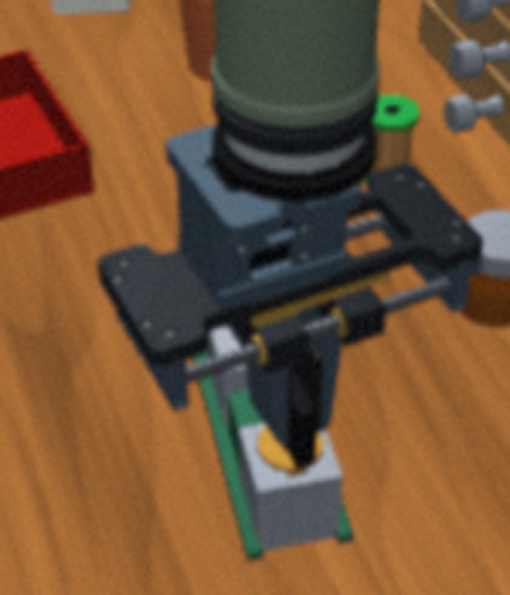

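Emit:
{"fn": "drive_tool", "kwargs": {"series": [[0.84,[0,0,0],[0,0,0.08]],[0.84,[0,0,0],[0,0,0.16]],[0.84,[0,0,0],[0,0,0.24]],[0.84,[0,0,0],[0,0,0.32]],[0.84,[0,0,0],[0,0,0.4]]]}}

```text
time_s: 5.3
ee_pos: [537.3, -107.6, 83.6]
ee_rot: [180.0, -0.0, -17.4]
force: [0.9, 0.1, -0.4]
gripper_width: 14.6
```

```bash
python3 snap.py a5
```

```text
t 5.35 pos [ 537.3 -107.6   83.6] rot [180.   -0.  -17.5] F [-0.2  0.9 -0.1] Tq [ 0.   -0.12  0.02] w 14.8 j [-13.  23. 104.  -0.  54.   5.]
```

View pics/a5.png

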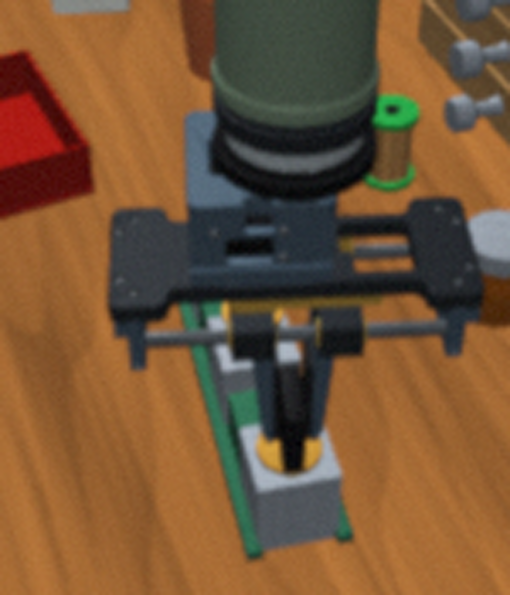

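Emit:
{"fn": "drive_tool", "kwargs": {"series": [[0.84,[0,0,0],[0,0,0.08]],[0.84,[0,0,0],[0,0,0.16]],[0.84,[0,0,0],[0,0,0.24]],[0.84,[0,0,0],[0,0,0.32]],[0.84,[0,0,0],[0,0,0.4]]]}}

```text
time_s: 5.85
ee_pos: [537.1, -107.6, 83.6]
ee_rot: [180.0, 0.0, -40.2]
force: [-0.7, -0.4, -0.1]
gripper_width: 16.2
```

```bash
python3 snap.py a6
```

```text
t 5.9 pos [ 537.1 -107.7   83.6] rot [180.    0.  -40.3] F [-0.3 -0.3 -0.3] Tq [-0.08  0.1   0.16] w 16.3 j [-13.  23. 104.  -0.  54.  28.]
```

View pics/a6.png

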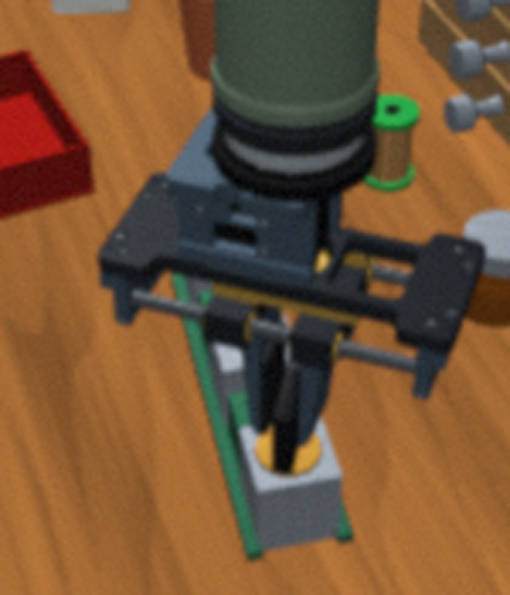

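```bash
cat > fl.py <<'E'
# usage: fl.py out cx cy : overlay flange discs for gap 1 and 8 mm
import sys
from h import *
o,cx,cy=sys.argv[1],float(sys.argv[2]),float(sys.argv[3])
f=pickle.load(open("last.pkl","rb"));im=f["image"][:,:,::-1]
c=proj(f,(cx,cy,60))[0].astype(int);u0,v0=c-[28,28];k=9
cr=cv2.resize(im[v0:v0+56,u0:u0+56],None,fx=k,fy=k,interpolation=cv2.INTER_CUBIC)
out=[cr]
a=np.linspace(0,2*np.pi,80)
for gap in (1,8):
    q=cr.copy()
    for z in (55+gap,59+gap):
        P=np.c_[cx+19*np.cos(a),cy+19*np.sin(a),0*a+z]
        cv2.polylines(q,[((proj(f,P)-[u0,v0]+.5)*k).astype(int)],True,(255,0,255))
    sq=np.array([(x,y,55) for x,y in((-24,-24),(24,-24),(24,24),(-24,24))],float)
    A=R.from_euler('z',-7.4,degrees=True).apply(sq)+[cx,cy,0]
    cv2.polylines(q,[((proj(f,A)-[u0,v0]+.5)*k).astype(int)],True,(0,255,0))
    out.append(q)
cv2.imwrite(f"pics/{o}.png",cv2.resize(np.hstack(out),(798,266),interpolation=cv2.INTER_AREA))
E
python3 fl.py f1 536.6 -106.5
```

```text
(no output)
```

View pics/f1.png

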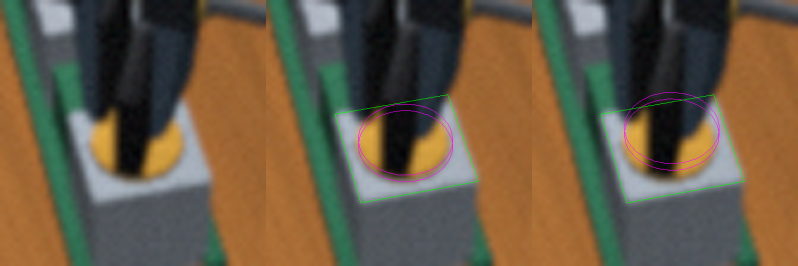

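Emit:
{"fn": "drive_tool", "kwargs": {"series": [[0.6,[0,0,0],[0,0,-0.1]],[0.5,[0,0,0],[0,0,-0.1]],[0.4,[0,0,0],[0,0,-0.1]],[0.4,[0,0,-40],[0,0,-0.1]],[0.4,[0,0,-75],[0,0,-0.1]]]}}

```text
time_s: 6.4
ee_pos: [536.8, -107.4, 159.0]
ee_rot: [180.0, 0.1, -34.6]
force: [0.7, -1.2, 0.4]
gripper_width: 52.9
```

```bash
python3 go.py 548.6 -13.5 158 -33
```

```text
t 6.4 pos [ 536.8 -107.4  159. ] rot [ 1.80e+02  1.00e-01 -3.46e+01] F [ 0.7 -1.2  0.4] Tq [-0.03 -0.1   0.  ] w 52.9 j [-13.  18.  98.  -0.  64.  22.]
shift [-43.6 -84.    1. ] rotvec [ 0.001  0.002 -0.028] simple rz -0.028
```

Emit:
{"fn": "drive_tool", "kwargs": {"series": [[0.4,[-22,-42,0],[0,0,0]],[0.4,[-43.6,-84,0],[0,0,0]],[0.4,[-43.6,-84,0],[0,0,0]],[0.4,[-43.6,-84,0],[0,0,0]],[0.4,[-43.6,-84,0],[0,0,0]]]}}

```text
time_s: 6.9
ee_pos: [548.9, -14.3, 158.4]
ee_rot: [180.0, 0.0, -34.6]
force: [1.1, -0.8, -0.5]
gripper_width: 54.8
```

```bash
python3 go.py 548.6 -13.5 93 -34; python3 snap.py b0;cp last.pkl b0.pkl
```

```text
t 6.9 pos [548.9 -14.3 158.4] rot [180.    0.  -34.6] F [ 1.1 -0.8 -0.5] Tq [-0.   -0.02  0.03] w 54.8 j [-3. 18. 98. -0. 64. 32.]
shift [-0.7 -0.6 65.4] rotvec [ 0.001  0.    -0.011] simple rz -0.011
t 6.95 pos [548.9 -14.6 158.4] rot [180.    0.  -34.7] F [ 0.5 -0.  -0.2] Tq [-0.03 -0.09 -0.01] w 54.7 j [-3. 18. 98. -0. 64. 32.]
```

View pics/b0.png

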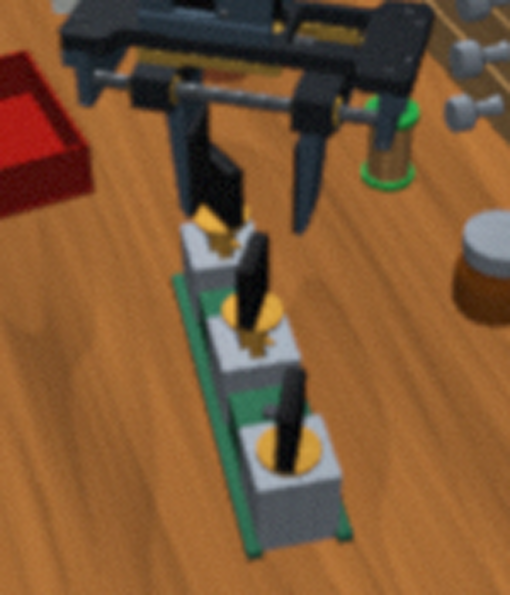

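Emit:
{"fn": "drive_tool", "kwargs": {"series": [[0.4,[-0.5,-0.6,20],[0,0,0]],[0.4,[-0.5,-0.6,40],[0,0,0]],[0.45,[-0.5,-0.6,58],[0,0,0]],[0.7,[-0.5,-0.6,65],[0,0,0]],[0.84,[-0.5,-0.6,65],[0,0,0]]]}}

```text
time_s: 7.45
ee_pos: [548.4, -13.8, 92.7]
ee_rot: [179.9, 0.1, -34.7]
force: [0.2, -0.5, 0.8]
gripper_width: 37.1
```

Emit:
{"fn": "drive_tool", "kwargs": {"series": [[0.84,[0,0,0],[0,0,0]],[0.84,[0,0,0],[0,0,0]],[0.84,[0,0,0],[0,0,0]],[0.84,[0,0,0],[0,0,0]],[0.84,[0,0,0],[0,0,0.03]]]}}

```text
time_s: 7.95
ee_pos: [549.2, -12.8, 94.0]
ee_rot: [-180.0, -0.0, -36.4]
force: [0.4, -0.7, -1.0]
gripper_width: 14.7
```

```bash
python3 snap.py b1
```

```text
t 8.0 pos [549.3 -12.8  93.9] rot [-180.    -0.   -36.4] F [ 0.4 -0.2  0.8] Tq [-0.05 -0.07 -0.02] w 14.6 j [ -3.  22. 103.  -0.  55.  34.]
```

View pics/b1.png

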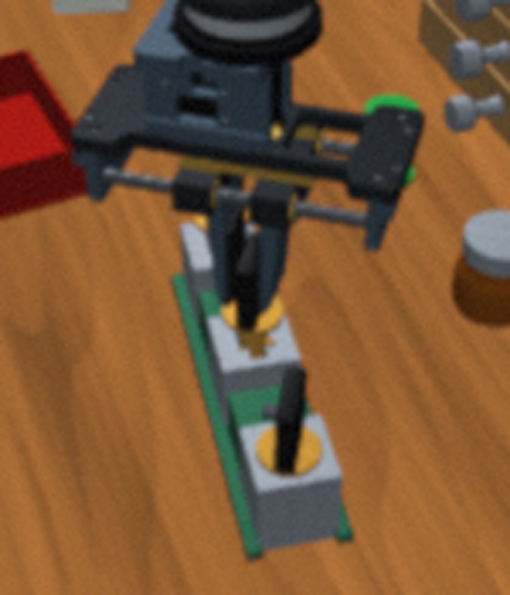

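Jaws straddle the middle paddle. Turn.

Emit:
{"fn": "drive_tool", "kwargs": {"series": [[0.84,[0,0,0],[0,0,0.1]],[0.84,[0,0,0],[0,0,0.2]],[0.84,[0,0,0],[0,0,0.3]],[0.84,[0,0,0],[0,0,0.4]],[0.84,[0,0,0],[0,0,0.5]]]}}

```text
time_s: 8.5
ee_pos: [549.2, -13.0, 93.8]
ee_rot: [-180.0, -0.0, -65.2]
force: [0.5, 0.1, 0.2]
gripper_width: 14.9
```

```bash
python3 snap.py b2; python3 fl.py b2f 548.9 -12
```

```text
t 8.55 pos [549.2 -12.9  93.8] rot [-180.    -0.   -65.3] F [ 0.5 -0.4 -0.5] Tq [-0.04  0.03  0.05] w 14.6 j [ -3.  22. 103.  -0.  55.  63.]
```

View pics/b2.png

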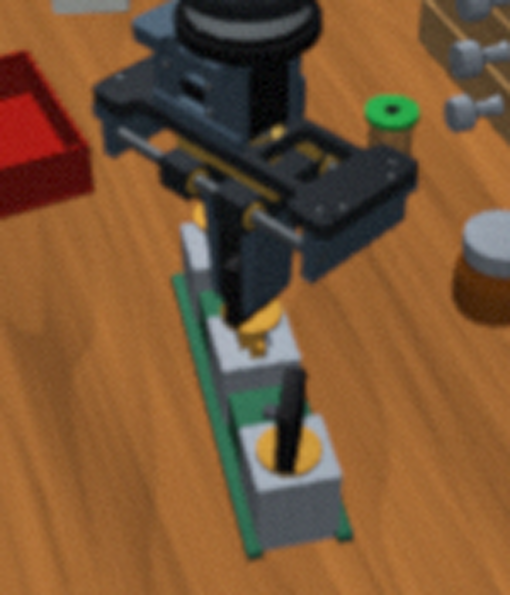

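Emit:
{"fn": "drive_tool", "kwargs": {"series": [[0.84,[0,0,0],[0,0,0.08]],[0.84,[0,0,0],[0,0,0.16]],[0.84,[0,0,0],[0,0,0.24]],[0.84,[0,0,0],[0,0,0.32]],[0.84,[0,0,0],[0,0,0.4]]]}}

```text
time_s: 9.05
ee_pos: [549.1, -13.0, 93.8]
ee_rot: [-180.0, -0.0, -87.9]
force: [-0.8, -0.7, 1.6]
gripper_width: 14.8
```

```bash
python3 snap.py b3
```

```text
t 9.1 pos [549.1 -12.9  93.7] rot [-180.    -0.   -88.1] F [ 0.6 -0.3 -0.1] Tq [0.01 0.03 0.01] w 14.7 j [ -3.  22. 103.  -0.  55.  86.]
```

View pics/b3.png

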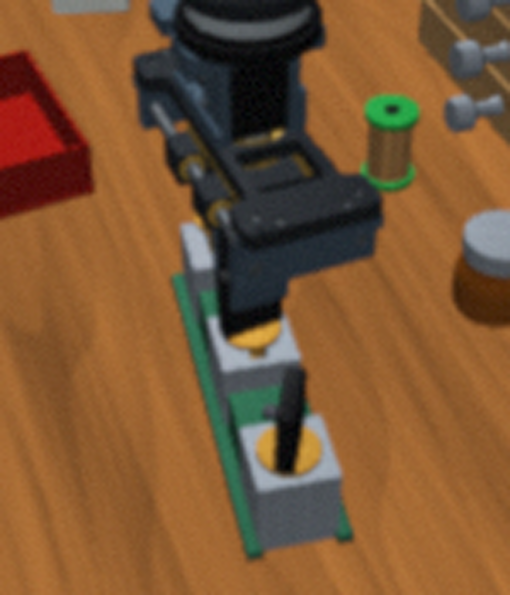

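Emit:
{"fn": "drive_tool", "kwargs": {"series": [[0.84,[0,0,2],[0,0,0.09]],[0.84,[0,0,4],[0,0,0.18]],[0.84,[0,0,6],[0,0,0.27]],[0.84,[0,0,8],[0,0,0.36]],[0.84,[0,0,10],[0,0,0.45]]]}}

```text
time_s: 9.6
ee_pos: [549.3, -12.9, 83.8]
ee_rot: [-180.0, 0.0, -113.7]
force: [-0.5, -0.6, -0.4]
gripper_width: 14.6
```

Emit:
{"fn": "drive_tool", "kwargs": {"series": [[0.84,[0,0,0],[0,0,0.08]],[0.84,[0,0,0],[0,0,0.16]],[0.84,[0,0,0],[0,0,0.24]],[0.84,[0,0,0],[0,0,0.32]],[0.84,[0,0,0],[0,0,0.4]]]}}

```text
time_s: 10.1
ee_pos: [549.5, -13.1, 83.8]
ee_rot: [-179.9, 0.0, -136.6]
force: [0.8, -1.8, -0.7]
gripper_width: 14.9
```

```bash
python3 snap.py b4;python3 fl.py b4f 548.9 -11.7
```

```text
t 10.15 pos [549.4 -13.   83.7] rot [-179.9    0.  -136.7] F [-0.1  0.8  0.6] Tq [ 0.12 -0.05  0.01] w 15.0 j [ -3.  23. 104.  -0.  54. 134.]
```

View pics/b4.png

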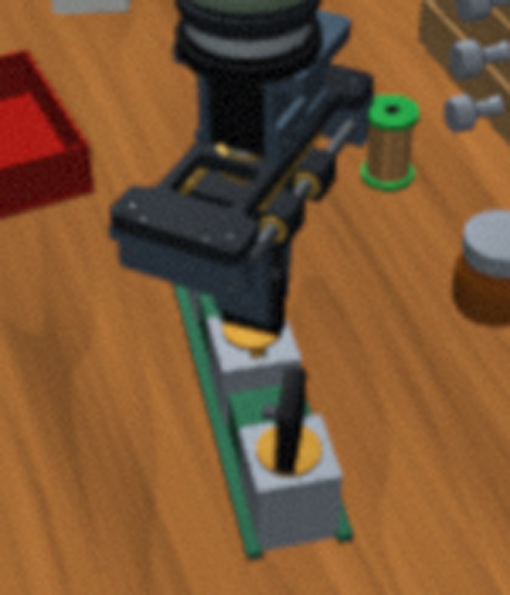

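View pics/b4f.png

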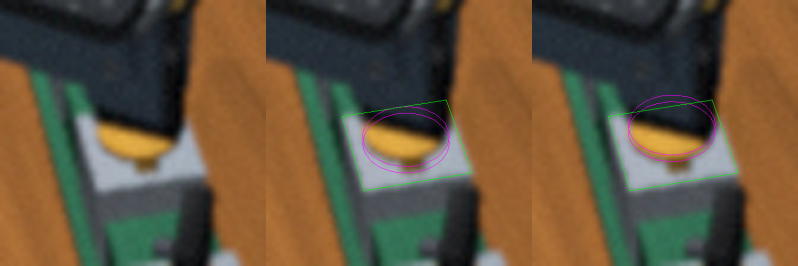

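Emit:
{"fn": "drive_tool", "kwargs": {"series": [[0.84,[0,0,0],[0,0,0.05]],[0.84,[0,0,0],[0,0,0.1]],[0.84,[0,0,0],[0,0,0.15]],[0.84,[0,0,0],[0,0,0.19]],[0.84,[0,0,0],[0,0,0.19]]]}}

```text
time_s: 10.65
ee_pos: [548.9, -13.0, 83.6]
ee_rot: [-180.0, -0.0, -147.3]
force: [0.0, -0.1, -0.3]
gripper_width: 17.3
```

```bash
python3 go.py 0 0 0 0; python3 snap.py b5;python3 fl.py b5f 548.9 -11.7
```

```text
t 10.65 pos [548.9 -13.   83.6] rot [-180.    -0.  -147.3] F [ 0.  -0.1 -0.3] Tq [-0.1   0.04  0.17] w 17.3 j [ -3.  23. 104.  -0.  54. 145.]
shift [454.6 307.9  83.8] rotvec [ 1.00e-03 -1.00e-03 -2.57e+00] simple rz -2.57
t 10.7 pos [549.  -13.   83.6] rot [-180.    -0.  -147.3] F [-0.3 -1.6 -0.2] Tq [-0.12  0.05  0.15] w 17.1 j [ -3.  23. 104.  -0.  54. 145.]
```

View pics/b5f.png

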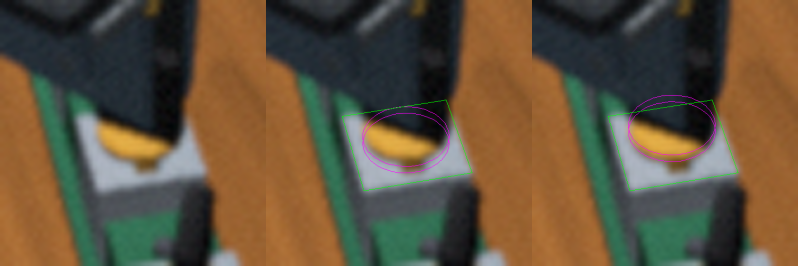

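Emit:
{"fn": "drive_tool", "kwargs": {"series": [[0.84,[0,0,0],[0,0,-0.12]],[0.84,[0,0,0],[0,0,-0.24]],[0.84,[0,0,0],[0,0,-0.36]],[0.84,[0,0,0],[0,0,-0.48]],[0.84,[0,0,0],[0,0,-0.6]]]}}

```text
time_s: 11.2
ee_pos: [549.2, -12.7, 83.7]
ee_rot: [-180.0, 0.0, -112.7]
force: [-0.3, -0.4, 0.3]
gripper_width: 14.7
```

Emit:
{"fn": "drive_tool", "kwargs": {"series": [[0.84,[0,0,0],[0,0,-0.1]],[0.84,[0,0,0],[0,0,-0.2]],[0.84,[0,0,0],[0,0,-0.3]],[0.84,[0,0,0],[0,0,-0.4]],[0.84,[0,0,0],[0,0,-0.5]]]}}

```text
time_s: 11.7
ee_pos: [549.4, -12.7, 83.8]
ee_rot: [-180.0, 0.0, -84.1]
force: [0.6, -0.7, 0.8]
gripper_width: 14.6
```

```bash
python3 snap.py b6;python3 fl.py b6f 548.9 -11.7
```

```text
t 11.75 pos [549.3 -12.7  83.8] rot [-180.     0.   -83.9] F [-0.1 -0.5  0.1] Tq [ 0.02 -0.02 -0.02] w 14.7 j [ -3.  23. 104.   0.  54.  81.]
```

View pics/b6.png

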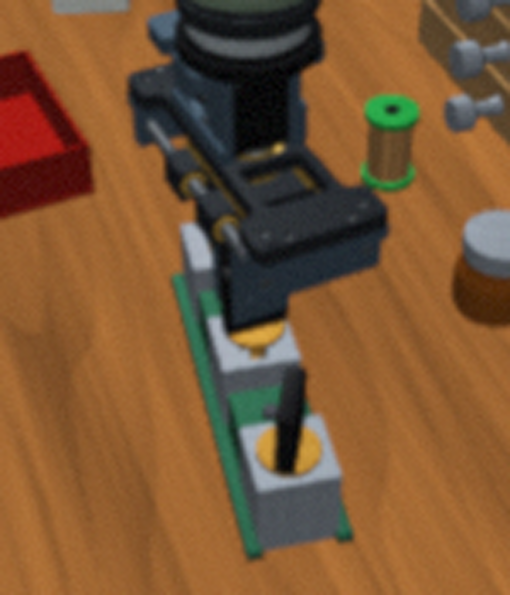

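Emit:
{"fn": "drive_tool", "kwargs": {"series": [[0.84,[0,0,0],[0,0,-0.06]],[0.84,[0,0,0],[0,0,-0.12]],[0.84,[0,0,0],[0,0,-0.18]],[0.84,[0,0,0],[0,0,-0.24]],[0.84,[0,0,0],[0,0,-0.24]]]}}

```text
time_s: 12.25
ee_pos: [549.3, -12.8, 83.8]
ee_rot: [-180.0, -0.0, -70.7]
force: [0.3, -0.7, 1.3]
gripper_width: 14.5
```

```bash
python3 go.py 0 0 0 0
```

```text
t 12.25 pos [549.3 -12.8  83.8] rot [-180.    -0.   -70.7] F [ 0.3 -0.7  1.3] Tq [-0.07 -0.02  0.02] w 14.5 j [ -3.  23. 104.   0.  54.  68.]
shift [-193.7  514.3   83.4] rotvec [-0.000e+00 -1.000e-03 -1.234e+00] simple rz -1.234
```

Emit:
{"fn": "drive_tool", "kwargs": {"series": [[0.84,[0,0,0],[0,0,-0.06]],[0.84,[0,0,0],[0,0,-0.12]],[0.84,[0,0,0],[0,0,-0.18]],[0.84,[0,0,0],[0,0,-0.24]],[0.84,[0,0,0],[0,0,-0.24]]]}}

```text
time_s: 12.75
ee_pos: [548.8, -13.1, 83.6]
ee_rot: [180.0, 0.0, -57.0]
force: [-0.8, -2.1, 0.8]
gripper_width: 16.0
```

```bash
python3 go.py 0 0 0 0; python3 snap.py b7;python3 fl.py b7f 548.9 -11.7
```

```text
t 12.75 pos [548.8 -13.1  83.6] rot [180.   0. -57.] F [-0.8 -2.1  0.8] Tq [-0.27  0.16 -0.18] w 16.0 j [ -3.  23. 104.  -0.  54.  54.]
shift [-309.5  453.3   83.9] rotvec [ 0.001  0.    -0.996] simple rz -0.996
t 12.8 pos [548.8 -13.   83.6] rot [180.    0.  -57.1] F [-1.1 -1.8  1.4] Tq [-0.3   0.19 -0.15] w 15.7 j [ -3.  23. 104.  -0.  54.  55.]
```

View pics/b7.png

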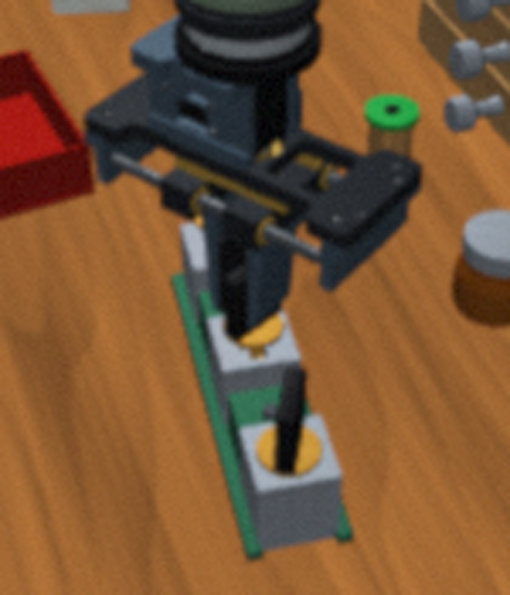

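Emit:
{"fn": "drive_tool", "kwargs": {"series": [[0.6,[0,0,0],[0,0,0.08]],[0.5,[0,0,0],[0,0,0.08]],[0.4,[0,0,0],[0,0,0.08]],[0.4,[0,0,-40],[0,0,0.08]],[0.4,[0,0,-75],[0,0,0.08]]]}}

```text
time_s: 13.3
ee_pos: [548.6, -12.7, 158.9]
ee_rot: [179.9, 0.1, -61.5]
force: [-0.1, 0.9, 0.3]
gripper_width: 52.8
```

```bash
python3 go.py 561 81.3 158 10
```

```text
t 13.3 pos [548.6 -12.7 158.9] rot [ 1.799e+02  1.000e-01 -6.150e+01] F [-0.1  0.9  0.3] Tq [ 0.01 -0.03 -0.02] w 52.8 j [-3. 18. 98.  0. 64. 59.]
shift [-76.7 -55.8   0.9] rotvec [ 1.000e-03  2.000e-03 -1.248e+00] simple rz -1.248
```

Emit:
{"fn": "drive_tool", "kwargs": {"series": [[0.4,[-38,-28,0],[0,0,-0.14]],[0.4,[-76.7,-55.8,0],[0,0,-0.28]],[0.4,[-76.7,-55.8,0],[0,0,-0.42]],[0.4,[-76.7,-55.8,0],[0,0,-0.56]],[0.4,[-76.7,-55.8,0],[0,0,-0.7]]]}}

```text
time_s: 13.8
ee_pos: [561.5, 81.9, 158.5]
ee_rot: [180.0, 0.0, -21.0]
force: [0.3, 0.1, -0.3]
gripper_width: 54.9
```

Emit:
{"fn": "drive_tool", "kwargs": {"series": [[0.4,[0,0,0],[0,0,-0.14]],[0.4,[0,0,0],[0,0,-0.28]],[0.4,[0,0,0],[0,0,-0.42]],[0.4,[0,0,0],[0,0,-0.54]],[0.4,[0,0,0],[0,0,-0.54]]]}}

```text
time_s: 14.3
ee_pos: [561.5, 81.3, 158.5]
ee_rot: [-180.0, 0.0, 9.5]
force: [0.6, 0.3, -0.2]
gripper_width: 54.9
```

```bash
python3 go.py 561 81.3 93 10;python3 snap.py c0
```

```text
t 14.3 pos [561.5  81.3 158.5] rot [-180.     0.     9.5] F [ 0.6  0.3 -0.2] Tq [-0.   -0.09 -0.01] w 54.9 j [ 7. 20. 96.  0. 64. -2.]
shift [-0.5 -0.1 65.5] rotvec [-0.     0.    -0.008] simple rz -0.008
t 14.35 pos [561.5  81.2 158.5] rot [-180.     0.     9.4] F [-0.9 -0.   0.3] Tq [-0.01 -0.15  0.02] w 55.0 j [ 7. 20. 96.  0. 64. -2.]
```

View pics/c0.png

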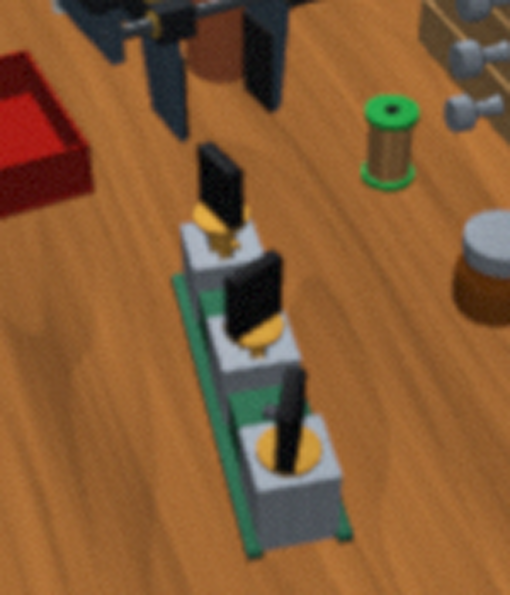

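Emit:
{"fn": "drive_tool", "kwargs": {"series": [[0.4,[-0.5,0,20],[0,0,0]],[0.4,[-0.5,0,40],[0,0,0]],[0.45,[-0.5,0,58],[0,0,0]],[0.7,[-0.5,0,65],[0,0,0]],[0.84,[-0.5,0,65],[0,0,0]]]}}

```text
time_s: 14.85
ee_pos: [560.5, 81.0, 92.7]
ee_rot: [-180.0, 0.1, 9.4]
force: [-0.1, -0.9, 0.9]
gripper_width: 37.2
```

Emit:
{"fn": "drive_tool", "kwargs": {"series": [[0.84,[0,0,0],[0,0,0]],[0.84,[0,0,0],[0,0,0]],[0.84,[0,0,0],[0,0,0]],[0.84,[0,0,0],[0,0,0]],[0.84,[0,0,0],[0,0,0.05]]]}}

```text
time_s: 15.35
ee_pos: [561.4, 81.1, 94.1]
ee_rot: [180.0, -0.1, 6.6]
force: [0.4, 0.2, 1.1]
gripper_width: 14.7
```

Emit:
{"fn": "drive_tool", "kwargs": {"series": [[0.84,[0,0,0],[0,0,0.1]],[0.84,[0,0,0],[0,0,0.2]],[0.84,[0,0,0],[0,0,0.3]],[0.84,[0,0,0],[0,0,0.4]],[0.84,[0,0,0],[0,0,0.5]]]}}

```text
time_s: 15.85
ee_pos: [561.2, 81.1, 93.8]
ee_rot: [-180.0, -0.0, -22.2]
force: [-0.7, 0.4, 0.3]
gripper_width: 14.5
```

```bash
python3 snap.py c1
```

```text
t 15.9 pos [561.3  81.1  93.9] rot [-180.    -0.   -22.4] F [-0.6 -0.4  0.6] Tq [-0.01 -0.11  0.03] w 14.6 j [  7.  23. 101.  -0.  56.  29.]
```

View pics/c1.png

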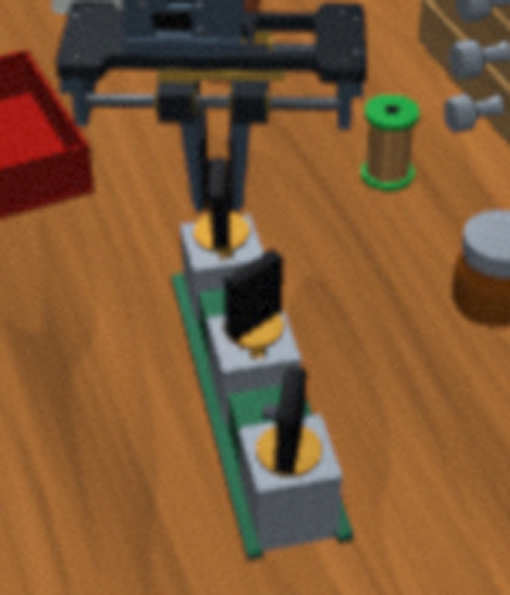

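Dropped already. Lower and go on.

Emit:
{"fn": "drive_tool", "kwargs": {"series": [[0.84,[0,0,2],[0,0,0.09]],[0.84,[0,0,4],[0,0,0.18]],[0.84,[0,0,6],[0,0,0.27]],[0.84,[0,0,8],[0,0,0.36]],[0.84,[0,0,10],[0,0,0.45]]]}}

```text
time_s: 16.4
ee_pos: [561.7, 81.1, 84.1]
ee_rot: [-179.9, -0.1, -47.9]
force: [0.2, 0.0, 1.2]
gripper_width: 14.7
```

Emit:
{"fn": "drive_tool", "kwargs": {"series": [[0.84,[0,0,0],[0,0,0.08]],[0.84,[0,0,0],[0,0,0.16]],[0.84,[0,0,0],[0,0,0.24]],[0.84,[0,0,0],[0,0,0.32]],[0.84,[0,0,0],[0,0,0.4]]]}}

```text
time_s: 16.9
ee_pos: [561.2, 81.1, 83.8]
ee_rot: [-180.0, -0.0, -70.8]
force: [-0.1, -0.7, -1.6]
gripper_width: 14.5
```

```bash
python3 snap.py c2;python3 fl.py c2f 561.1 82.3
```

```text
t 16.95 pos [561.2  81.1  83.8] rot [-180.    -0.   -70.9] F [-0.9  0.   0.2] Tq [ 0.01  0.04 -0.  ] w 14.9 j [  7.  24. 101.  -0.  55.  78.]
```

View pics/c2f.png

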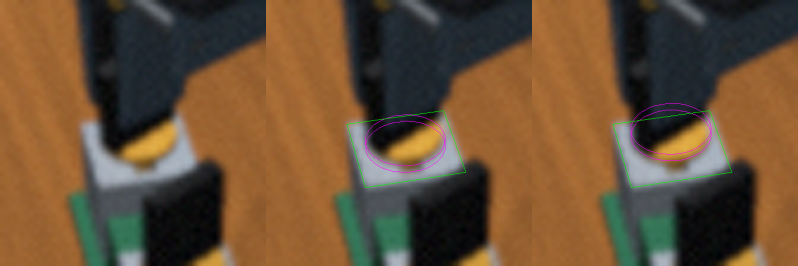

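Sinking part-way; go on to the stop.

Emit:
{"fn": "drive_tool", "kwargs": {"series": [[0.84,[0,0,0],[0,0,0.08]],[0.84,[0,0,0],[0,0,0.16]],[0.84,[0,0,0],[0,0,0.24]],[0.84,[0,0,0],[0,0,0.32]],[0.84,[0,0,0],[0,0,0.4]]]}}

```text
time_s: 17.45
ee_pos: [561.1, 81.1, 83.8]
ee_rot: [-180.0, -0.0, -93.6]
force: [0.2, -0.6, -0.3]
gripper_width: 14.6
```

```bash
python3 snap.py c3;python3 fl.py c3f 561.1 82.3
```

```text
t 17.5 pos [561.2  81.1  83.8] rot [-180.    -0.   -93.8] F [-0.6  0.7 -0.7] Tq [-0.01 -0.   -0.02] w 14.8 j [  7.  24. 101.  -0.  55. 101.]
```

View pics/c3f.png

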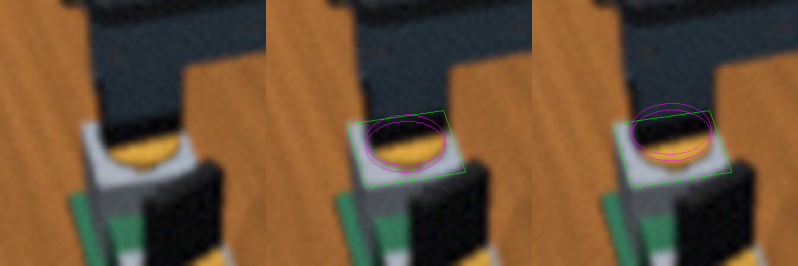

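Emit:
{"fn": "drive_tool", "kwargs": {"series": [[0.84,[0,0,0],[0,0,0.08]],[0.84,[0,0,0],[0,0,0.16]],[0.84,[0,0,0],[0,0,0.24]],[0.84,[0,0,0],[0,0,0.32]],[0.84,[0,0,0],[0,0,0.4]]]}}

```text
time_s: 18.0
ee_pos: [560.7, 81.2, 83.7]
ee_rot: [180.0, -0.0, -116.5]
force: [-1.6, 1.0, -0.1]
gripper_width: 20.3
```

```bash
python3 snap.py c4;python3 fl.py c4f 561.1 82.3
```

```text
t 18.05 pos [560.7  81.2  83.6] rot [ 180.    -0.  -116.6] F [-0.7  0.3 -0. ] Tq [0.15 0.21 0.18] w 21.1 j [  7.  24. 101.   0.  55. 124.]
```

View pics/c4f.png

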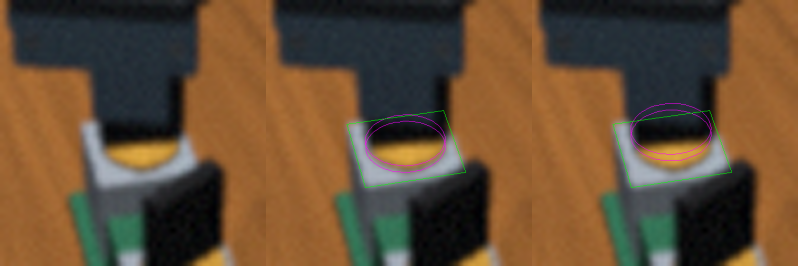

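Emit:
{"fn": "drive_tool", "kwargs": {"series": [[0.6,[0,0,0],[0,0,-0.12]],[0.5,[0,0,0],[0,0,-0.15]],[0.4,[0,0,0],[0,0,-0.15]],[0.4,[0,0,-40],[0,0,-0.15]],[0.4,[0,0,-75],[0,0,-0.2]]]}}

```text
time_s: 18.55
ee_pos: [560.7, 81.0, 159.0]
ee_rot: [179.9, -0.0, -104.9]
force: [1.5, -0.6, 0.0]
gripper_width: 54.5
```

```bash
python3 - <<'E'
from h import *
f=pickle.load(open("last.pkl","rb"))
print(fitpaddle((f,),548.9,-12,63))
E
python3 go.py 549 -13.2 150 -63
```

```text
(np.float64(549.4), np.float64(-10.8), np.float64(31.4), np.float64(0.8668464520478678))
t 18.55 pos [560.7  81.  159. ] rot [ 179.9   -0.  -104.9] F [ 1.5 -0.6  0. ] Tq [0.1  0.02 0.02] w 54.5 j [  7.  20.  96.  -0.  65. 112.]
shift [ 94.  -13.    9.1] rotvec [ 0.002 -0.    -0.731] simple rz -0.731
```

Emit:
{"fn": "drive_tool", "kwargs": {"series": [[0.4,[47,-6,0],[0,0,-0.14]],[0.4,[94,-13,0],[0,0,-0.28]],[0.4,[94,-13,0],[0,0,-0.42]],[0.4,[94,-13,0],[0,0,-0.56]],[0.4,[94,-13,0],[0,0,-0.7]]]}}

```text
time_s: 19.05
ee_pos: [549.1, -13.7, 158.8]
ee_rot: [-180.0, -0.0, -64.6]
force: [-0.0, 0.6, -0.8]
gripper_width: 54.7
```

```bash
python3 snap.py d0; python3 go.py 549 -13 85 -60
```

```text
t 19.1 pos [549.1 -13.5 158.7] rot [-180.    -0.   -64.4] F [-0.3 -0.1  0.7] Tq [-0.02 -0.    0.  ] w 54.7 j [-3. 18. 98. -0. 64. 62.]
t 19.1 pos [549.1 -13.5 158.7] rot [-180.    -0.   -64.4] F [-0.3 -0.1  0.7] Tq [-0.02 -0.    0.  ] w 54.7 j [-3. 18. 98. -0. 64. 62.]
shift [-0.5 -0.1 73.7] rotvec [-0.    -0.    -0.076] simple rz -0.076
```

View pics/d0.png

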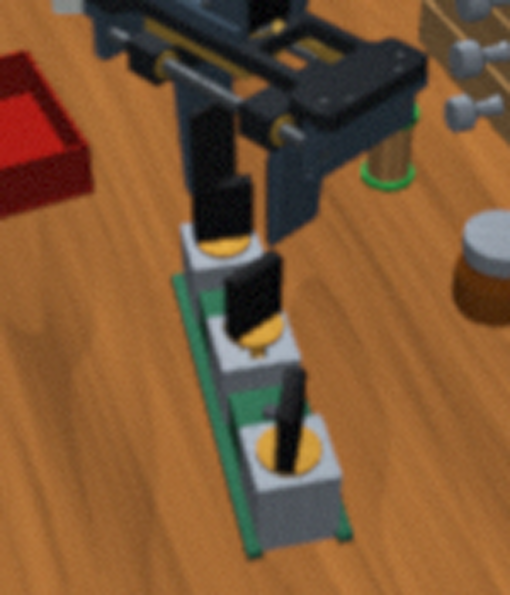

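Emit:
{"fn": "drive_tool", "kwargs": {"series": [[0.4,[-0.5,0,25],[0,0,-0.08]],[0.4,[-0.5,0,50],[0,0,-0.08]],[0.45,[-0.5,0,70],[0,0,-0.08]],[0.7,[-0.5,0,77],[0,0,-0.08]],[0.84,[-0.5,0,77],[0,0,-0.08]]]}}

```text
time_s: 19.6
ee_pos: [548.5, -12.6, 80.9]
ee_rot: [179.9, 0.1, -60.4]
force: [0.0, 0.0, 0.5]
gripper_width: 37.2
```

Emit:
{"fn": "drive_tool", "kwargs": {"series": [[0.84,[0,0,0],[0,0,0]],[0.84,[0,0,0],[0,0,0]],[1,[0,0,0],[0,0,0]],[1,[0,0,0],[0,0,0]],[1,[0,0,0],[0,0,0]]], "squeeze": 12}}

```text
time_s: 20.1
ee_pos: [549.7, -12.7, 82.6]
ee_rot: [-179.9, -0.1, -60.4]
force: [0.9, -0.1, 5.1]
gripper_width: 13.2
```

```bash
python3 go.py 549 -13 82 -60
```

```text
t 20.1 pos [549.7 -12.7  82.6] rot [-1.799e+02 -1.000e-01 -6.040e+01] F [ 0.9 -0.1  5.1] Tq [-0.1  -0.05 -0.3 ] w 13.2 j [ -3.  23. 104.  -0.  53.  58.]
shift [-0.1  0.8  0.6] rotvec [-0.002 -0.001 -0.007] simple rz -0.007
```

Emit:
{"fn": "drive_tool", "kwargs": {"series": [[1,[0,0,0],[0,0,0]],[1,[0,0,0],[0,0,0]],[1,[0,0,-2],[0,0,0]],[1,[0,0,-5],[0,0,0]],[1,[0,0,-8],[0,0,0]]], "squeeze": 25}}

```text
time_s: 20.6
ee_pos: [547.8, -13.2, 85.0]
ee_rot: [179.8, 0.1, -60.4]
force: [7.2, -2.7, -34.5]
gripper_width: 12.0
```

```bash
python3 snap.py d1
```

```text
t 20.65 pos [547.9 -13.1  86.2] rot [ 1.798e+02  1.000e-01 -6.040e+01] F [ 1.4 -0.7 -5.2] Tq [-0.26 -0.38 -0.06] w 11.7 j [ -3.  23. 103.  -0.  54.  58.]
```

View pics/d1.png

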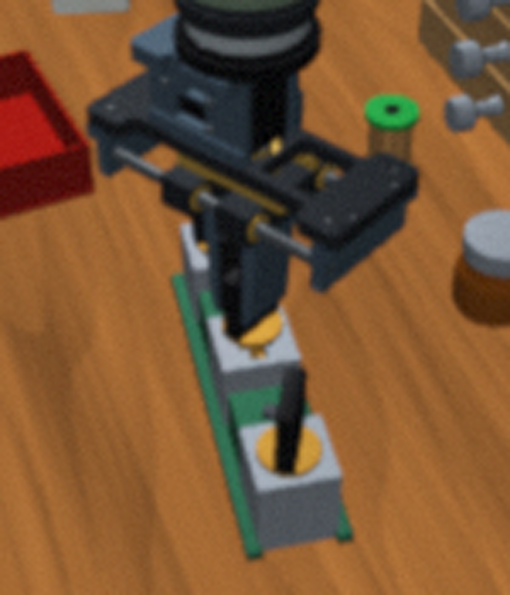

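Emit:
{"fn": "drive_tool", "kwargs": {"series": [[1,[0,0,8],[0,0,-0.03]],[1,[0,0,8],[0,0,-0.06]],[1,[0,0,8],[0,0,-0.09]],[1,[0,0,8],[0,0,-0.12]],[1,[0,0,8],[0,0,-0.12]]], "squeeze": 12}}

```text
time_s: 21.15
ee_pos: [549.6, -11.7, 82.5]
ee_rot: [-179.9, 0.0, -53.6]
force: [0.4, 2.8, 4.2]
gripper_width: 14.9
```

```bash
python3 go.py 549 -13 82 -60;python3 snap.py d2
```

```text
t 21.15 pos [549.6 -11.7  82.5] rot [-179.9    0.   -53.6] F [0.4 2.8 4.2] Tq [ 0.51 -0.08 -0.47] w 14.9 j [ -2.  23. 104.   0.  53.  51.]
shift [0.7 1.3 0.5] rotvec [-0.002  0.     0.112] simple rz 0.112
t 21.2 pos [549.7 -11.8  82.5] rot [-179.9    0.   -53.6] F [0.5 3.4 5.8] Tq [ 0.59 -0.13 -0.48] w 15.3 j [ -2.  23. 104.   0.  53.  51.]
```

View pics/d2.png

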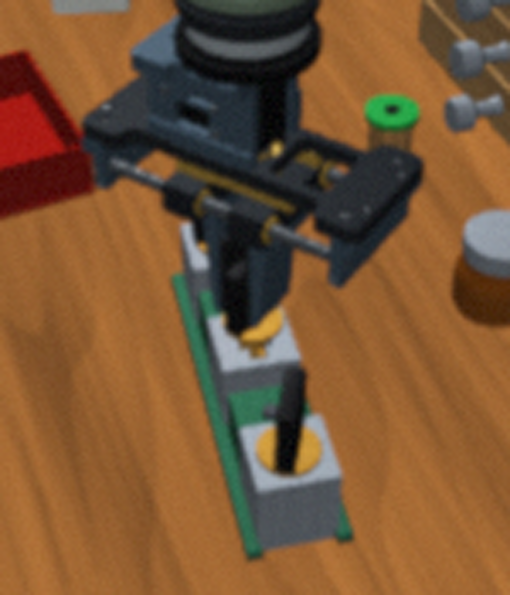

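```bash
python3 fl.py d2f 548.9 -11.7
```

```text
(no output)
```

View pics/d2f.png

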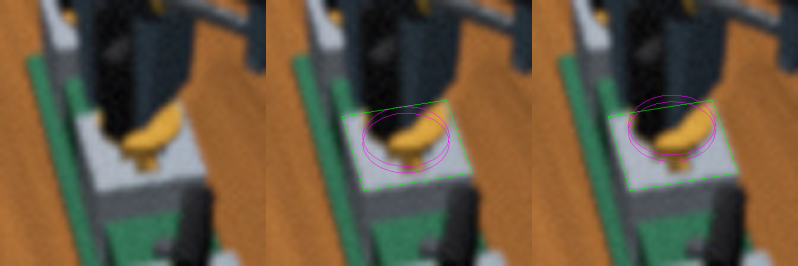

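Emit:
{"fn": "drive_tool", "kwargs": {"series": [[1,[0,0,0],[0,0,0.02]],[1,[0,0,0],[0,0,0.04]],[1,[0,0,0],[0,0,0.05]],[1,[0,0,0],[0,0,0.05]],[1,[0,0,0],[0,0,0.05]]], "squeeze": 25}}

```text
time_s: 21.7
ee_pos: [549.6, -11.9, 82.5]
ee_rot: [-179.9, 0.0, -56.5]
force: [1.6, 3.3, 4.7]
gripper_width: 13.4
```

```bash
python3 snap.py d3; python3 go.py 549 -13 82 -60
```

```text
t 21.75 pos [549.6 -11.9  82.5] rot [-179.9    0.   -56.5] F [1.  4.3 6. ] Tq [ 0.6  -0.11 -0.52] w 13.0 j [ -2.  23. 104.   0.  53.  54.]
t 21.75 pos [549.6 -11.9  82.5] rot [-179.9    0.   -56.5] F [1.  4.3 6. ] Tq [ 0.6  -0.11 -0.52] w 13.0 j [ -2.  23. 104.   0.  53.  54.]
shift [0.6 1.1 0.5] rotvec [-0.002  0.     0.062] simple rz 0.062
```

Emit:
{"fn": "drive_tool", "kwargs": {"series": [[1,[0,0,-2],[0,0,0.0]],[1,[0,0,-4],[0,0,0]],[1,[0,0,-6],[0,0,0]],[1,[0,0,-8],[0,0,0]],[1,[0,0,-8],[0,0,0]]], "squeeze": 25}}

```text
time_s: 22.25
ee_pos: [547.8, -12.3, 84.3]
ee_rot: [179.8, 0.2, -56.5]
force: [8.7, 2.0, -29.1]
gripper_width: 13.1
```

```bash
python3 snap.py d4; python3 go.py 549 -13 82 -60; python3 fl.py d4f 548.9 -11.7
```

```text
t 22.3 pos [547.8 -12.3  84.3] rot [179.8   0.2 -56.5] F [  8.3   2.6 -28.8] Tq [ 0.15 -1.83 -0.72] w 13.0 j [ -3.  23. 104.   0.  54.  54.]
t 22.3 pos [547.8 -12.3  84.3] rot [179.8   0.2 -56.5] F [  8.3   2.6 -28.8] Tq [ 0.15 -1.83 -0.72] w 13.0 j [ -3.  23. 104.   0.  54.  54.]
shift [ 1.2 -0.6  2.3] rotvec [0.004 0.003 0.062] simple rz 0.062
```

View pics/d4f.png

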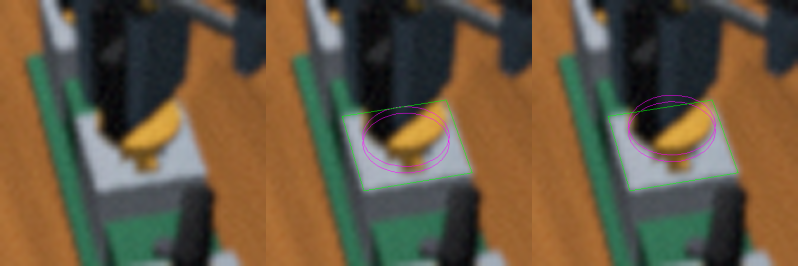

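Emit:
{"fn": "drive_tool", "kwargs": {"series": [[0.84,[0,0,8],[0,0,0.03]],[0.84,[0,0,8],[0,0,0.08]],[0.84,[0,0,8],[0,0,0.12]],[0.84,[0,0,8],[0,0,0.12]],[0.84,[0,0,8],[0,0,0.12]]], "squeeze": 10}}

```text
time_s: 22.8
ee_pos: [548.4, -12.9, 81.3]
ee_rot: [179.9, -0.0, -63.2]
force: [0.3, 0.1, 0.0]
gripper_width: 14.5
```

```bash
python3 snap.py d5; python3 go.py 549 -13 82 -60; python3 fl.py d5f 548.9 -11.7
```

```text
t 22.85 pos [548.6 -12.9  81.5] rot [179.9  -0.  -63.2] F [-0.5 -0.2  0.5] Tq [-0.02 -0.    0.  ] w 14.4 j [ -3.  23. 104.  -0.  53.  61.]
t 22.85 pos [548.6 -12.9  81.5] rot [179.9  -0.  -63.2] F [-0.5 -0.2  0.5] Tq [-0.02 -0.    0.  ] w 14.4 j [ -3.  23. 104.  -0.  53.  61.]
shift [ 0.3 -0.3 -0.5] rotvec [ 0.001 -0.    -0.056] simple rz -0.056
```

View pics/d5f.png

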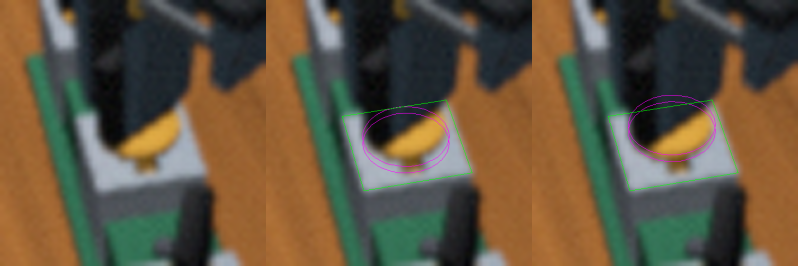

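Emit:
{"fn": "drive_tool", "kwargs": {"series": [[1,[0,0,0],[0,0,0]],[1,[0,0,0],[0,0,0]],[1,[0,0,0],[0,0,0]],[1,[0,0,-1],[0,0,0]],[1,[0,0,-3],[0,0,0]]], "squeeze": 15}}

```text
time_s: 23.35
ee_pos: [548.6, -12.7, 83.2]
ee_rot: [179.9, 0.0, -63.3]
force: [3.6, -0.8, -13.1]
gripper_width: 11.6
```

```bash
python3 go.py 549 -13 82 -60
```

```text
t 23.35 pos [548.6 -12.7  83.2] rot [179.9   0.  -63.3] F [  3.6  -0.8 -13.1] Tq [-0.3  -0.62 -0.11] w 11.6 j [ -3.  23. 104.  -0.  54.  61.]
shift [ 0.5 -0.2  1.2] rotvec [ 0.001  0.    -0.057] simple rz -0.057
```

Emit:
{"fn": "drive_tool", "kwargs": {"series": [[0.84,[0,0,3],[0,0,0.0]],[0.84,[0,0,3],[0,0,0.07]],[0.84,[0,0,3],[0,0,0.14]],[0.84,[0,0,3],[0,0,0.2]],[0.84,[0,0,3],[0,0,0.2]]], "squeeze": 10}}

```text
time_s: 23.85
ee_pos: [549.3, -12.5, 82.3]
ee_rot: [-179.9, -0.0, -74.7]
force: [0.5, -0.6, 0.4]
gripper_width: 14.7
```

Emit:
{"fn": "drive_tool", "kwargs": {"series": [[0.84,[0,0,0],[0,0,-0.05]],[1,[0,0,0],[0,0,-0.05]],[1,[0,0,0],[0,0,-0.05]],[1,[0,0,-1],[0,0,-0.05]],[1,[0,0,-3],[0,0,-0.05]]], "squeeze": 15}}

```text
time_s: 24.35
ee_pos: [548.6, -12.6, 84.4]
ee_rot: [180.0, 0.0, -71.9]
force: [0.5, -0.9, -1.2]
gripper_width: 11.8
```

```bash
python3 go.py 549 -13 82 -60
```

```text
t 24.35 pos [548.6 -12.6  84.4] rot [180.    0.  -71.9] F [ 0.5 -0.9 -1.2] Tq [-0.05 -0.01  0.04] w 11.8 j [ -3.  23. 104.  -0.  54.  69.]
shift [ 0.5 -0.2  2.4] rotvec [ 0.001  0.    -0.207] simple rz -0.207
```

Emit:
{"fn": "drive_tool", "kwargs": {"series": [[1,[0,0,-3],[0,0,0]],[1,[0,0,-6],[0,0,0]],[1,[0,0,-9],[0,0,0]],[1,[0,0,-12],[0,0,0]],[1,[0,0,-15],[0,0,0]]]}}

```text
time_s: 24.85
ee_pos: [549.0, -12.6, 99.9]
ee_rot: [-180.0, -0.0, -71.9]
force: [-0.1, 0.7, -1.1]
gripper_width: 11.9
```

```bash
python3 snap.py d6; python3 go.py 549 -13 82 -60
```

```text
t 24.9 pos [549.3 -12.6 100.4] rot [-179.9   -0.   -71.8] F [-0.1  0.1 -1.9] Tq [0.03 0.02 0.  ] w 12.1 j [ -3.  22. 102.  -0.  56.  69.]
t 24.9 pos [549.3 -12.6 100.4] rot [-179.9   -0.   -71.8] F [-0.1  0.1 -1.9] Tq [0.03 0.02 0.  ] w 12.1 j [ -3.  22. 102.  -0.  56.  69.]
shift [ 0.2  0.4 18.4] rotvec [-0.001 -0.001 -0.207] simple rz -0.207
```

View pics/d6.png

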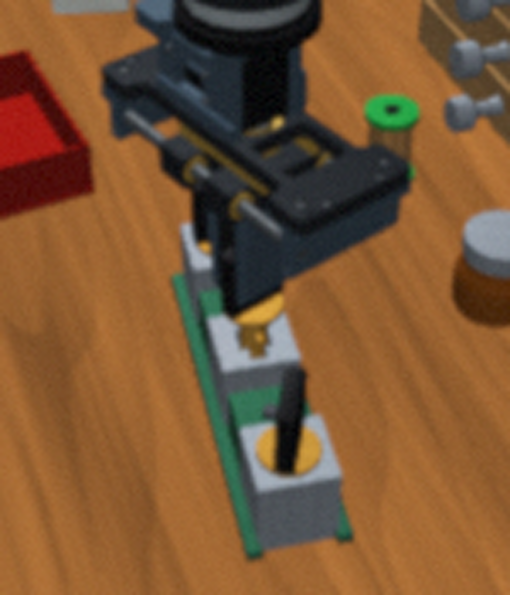

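Emit:
{"fn": "drive_tool", "kwargs": {"series": [[1,[0,0,-30],[0,0,0]],[1,[0,0,-60],[0,0,0]],[1,[0,0,-90],[0,0,0]],[1,[0,0,-120],[0,0,0]],[1,[0,0,-120],[0,0,0]]], "squeeze": 20}}

```text
time_s: 25.4
ee_pos: [551.5, -12.7, 224.1]
ee_rot: [-179.5, -0.2, -71.8]
force: [0.3, -0.9, -1.8]
gripper_width: 11.8
```

```bash
python3 snap.py d7; python3 go.py 428 295 215 -45
python3 - <<'E'
from h import *
d=pickle.load(open("f0.pkl","rb"));S=d["side"]
for z in(0,45): print([proj(S,(x,y,z))[0].round(0) for x,y in((496,379),(508,224),(347,364),(359,214))])
E
```

```text
t 25.45 pos [550.  -12.7 221.4] rot [-1.798e+02 -1.000e-01 -7.190e+01] F [ 0.1  1.2 -2.2] Tq [0.01 0.05 0.03] w 12.1 j [-3. 16. 92. -0. 72. 69.]
t 25.45 pos [550.  -12.7 221.4] rot [-1.798e+02 -1.000e-01 -7.190e+01] F [ 0.1  1.2 -2.2] Tq [0.01 0.05 0.03] w 12.1 j [-3. 16. 92. -0. 72. 69.]
shift [-330.4   20.1    5.8] rotvec [-0.004 -0.003 -0.469] simple rz -0.469
[array([180., 128.]), array([198., 159.]), array([128., 142.]), array([141., 174.])]
[array([178., 115.]), array([197., 145.]), array([124., 128.]), array([137., 160.])]
```

View pics/d7.png

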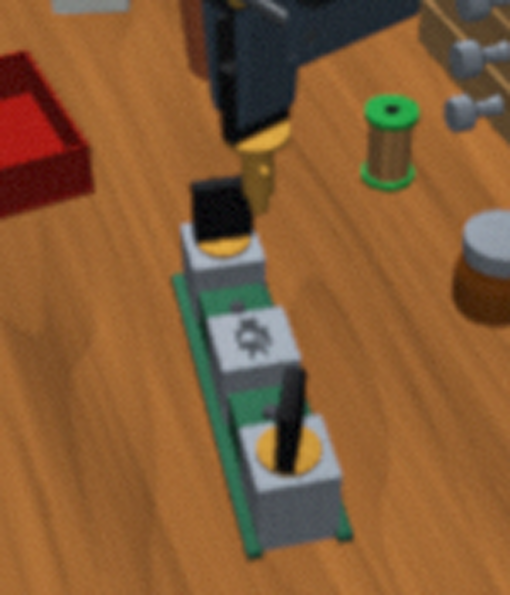

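Emit:
{"fn": "drive_tool", "kwargs": {"series": [[1,[-35,2,0],[0,0,0]],[1,[-75,5,0],[0,0,0]],[1,[-115,7,0],[0,0,0]],[1,[-155,10,0],[0,0,0]],[1,[-195,12,0],[0,0,0]]]}}

```text
time_s: 25.95
ee_pos: [474.9, 169.8, 217.6]
ee_rot: [179.8, -0.0, -71.9]
force: [0.4, 0.4, -1.5]
gripper_width: 12.0
```

Emit:
{"fn": "drive_tool", "kwargs": {"series": [[1,[-35,2,0],[0,0,0]],[1,[-70,4,0],[0,0,0]],[1,[-105,6,0],[0,0,0]],[1,[-130,8,0],[0,0,0]],[1,[-135,8,0],[0,0,0]]]}}

```text
time_s: 26.45
ee_pos: [425.2, 296.3, 217.6]
ee_rot: [179.8, -0.0, -71.7]
force: [-0.1, -0.9, -1.7]
gripper_width: 12.3
```

```bash
python3 go.py 428 295 97 -72
```

```text
t 26.45 pos [425.2 296.3 217.6] rot [179.8  -0.  -71.7] F [-0.1 -0.9 -1.7] Tq [-0.04 -0.04  0.01] w 12.3 j [ 34.  13.  96.   0.  71. 105.]
shift [  2.1  -2.7 120.5] rotvec [ 0.004 -0.     0.006] simple rz 0.006
```

Emit:
{"fn": "drive_tool", "kwargs": {"series": [[1,[0,-1,30],[0,0,0]],[1,[0,-2,65],[0,0,0]],[1,[1,-2,95],[0,0,0]],[1,[1,-2,115],[0,0,0]],[1,[1,-2,120],[0,0,0]]]}}

```text
time_s: 26.95
ee_pos: [427.4, 292.1, 96.1]
ee_rot: [179.6, -0.1, -71.9]
force: [0.1, -0.9, -1.1]
gripper_width: 12.0
```

```bash
sed 's/100:275,170:320/60:230,90:270/' snap.py > snapt.py; python3 snapt.py e1
```

```text
t 27.0 pos [428.  292.7  96.9] rot [ 1.797e+02 -1.000e-01 -7.190e+01] F [-0.2 -0.2 -2.7] Tq [0.04 0.03 0.03] w 11.9 j [ 33.  20. 106.  -0.  54. 105.]
```

View pics/e1.png

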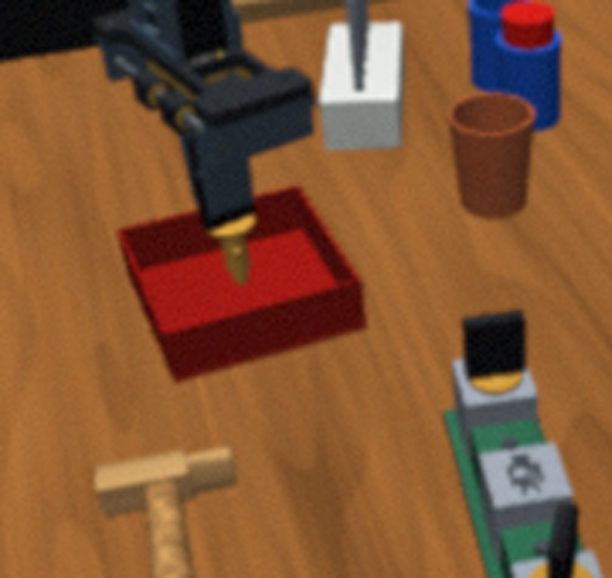

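Emit:
{"fn": "drive_tool", "kwargs": {"series": [[1,[0,0,8],[0,0,0]],[1,[0,0,12],[0,0,0]],[0.2,[0,0,12],[0,0,0]],[0.2,[0,0,12],[0,0,0]],[0.2,[0,0,12],[0,0,0]]]}}

```text
time_s: 27.5
ee_pos: [429.8, 294.7, 88.3]
ee_rot: [-179.9, 0.0, -71.8]
force: [-0.3, -0.4, 0.4]
gripper_width: 32.9
```

Emit:
{"fn": "drive_tool", "kwargs": {"series": [[0.2,[0,0,0],[0,0,0]],[0.2,[0,0,0],[0,0,0]],[0.2,[0,0,-20],[0,0,0]],[0.2,[0,0,-60],[0,0,0]],[0.2,[0,0,-100],[0,0,0]]]}}

```text
time_s: 28.0
ee_pos: [428.9, 294.1, 188.3]
ee_rot: [179.9, -0.0, -71.8]
force: [0.4, 0.3, -0.1]
gripper_width: 71.8
```

Emit:
{"fn": "drive_tool", "kwargs": {"series": [[0.2,[0,0,-40],[0,0,0]],[0.2,[0,0,-70],[0,0,0]],[0.2,[0,0,-70],[0,0,0]],[0.2,[0,0,-70],[0,0,0]],[0.2,[0,0,-70],[0,0,0]]]}}

```text
time_s: 28.5
ee_pos: [428.6, 293.9, 256.2]
ee_rot: [179.8, -0.0, -71.8]
force: [-0.2, -0.7, -0.6]
gripper_width: 72.9
```

```bash
python3 snapt.py e2; python3 fl.py e2f 561.1 82.3; cp last.pkl l2.pkl
python3 - <<'E'
from workcell import env
import cv2
f=env.grab_frame("top");cv2.imwrite("pics/e3.png",cv2.resize(f["image"][100:320,80:360,::-1],None,fx=2.7,fy=2.7,interpolation=cv2.INTER_CUBIC))
E
```

```text
t 28.55 pos [428.6 293.9 256. ] rot [ 1.798e+02 -1.000e-01 -7.180e+01] F [ 0.2 -1.  -0.7] Tq [ 0.07 -0.01  0.01] w 72.6 j [ 33.  12.  92.  -0.  76. 105.]
```

View pics/e2.png

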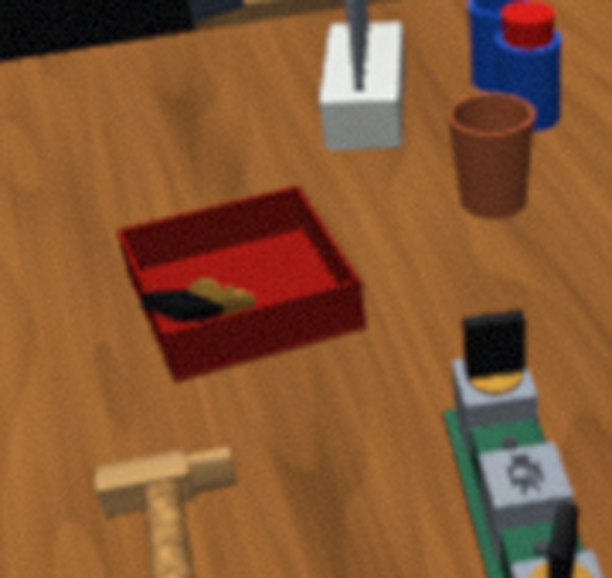

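View pics/e2f.png

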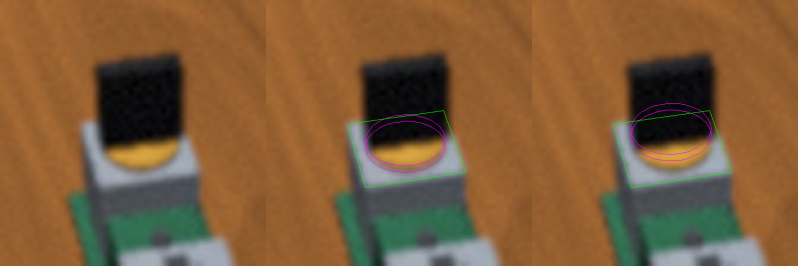

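View pics/e3.png

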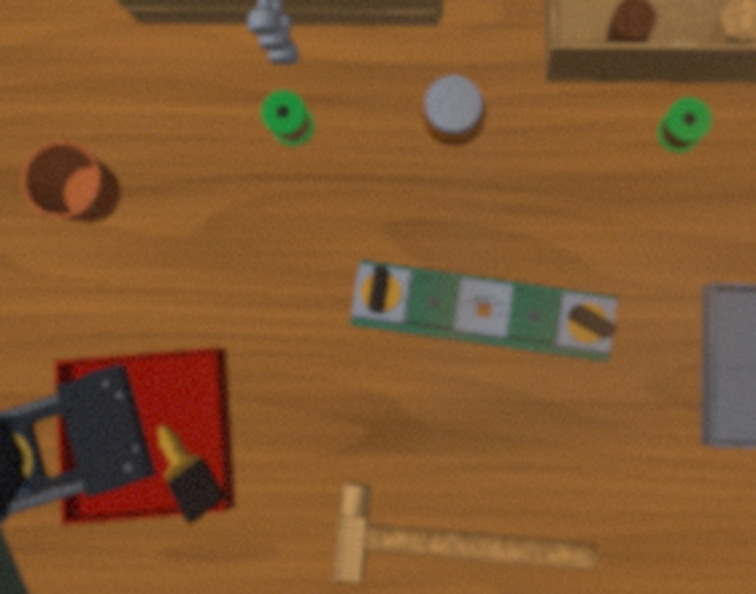

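```bash
python3 fl.py e4f 536.6 -106.0
```

```text
(no output)
```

View pics/e4f.png

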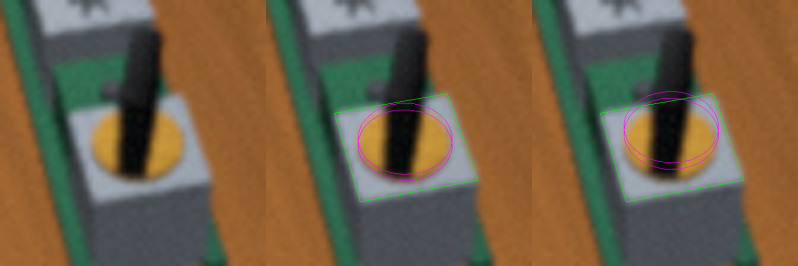

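Both flanges match the 1 mm gap overlay, and the binding screw lies in the red tin.

```bash
python3 -c "
from workcell import env
print(env.job_done())"
```

```text
the job is handed in; nothing more can be done
None
```

I tested all three screws and handed the job in at about 28.6 s. The hand-in gives no verdict, so success rests on my own checks below.

- **Right and left screws:** I turned each with loose jaws. Both dropped, sank evenly and came up against the hard end stop, at about 0.17 Nm. In the final side picture both flanges match the overlay for a 1 mm gap, so they are left screwed home.
- **Middle screw:** It dropped, then bound after roughly 1 rad with its flange still about 8 mm above the nut. I turned it back, lifted it out and dropped it into the red tin. The last side and top pictures show it lying inside the tin's walls.
- **What went wrong:** My first three lifts of the middle screw, made hard against or within a few degrees of the anticlockwise stop, jammed. The pull reached about 35 N at the wrist. After easing it about 10° clockwise from the stop it lifted freely.
- **Spools, jar and gripper:** In the last top picture the spools and jar stand where they were by eye; I did not measure their positions again. The gripper was open and clear of everything, at z about 256 mm.

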